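Check the burner blower's filter plate over the light pad

TASK

Lift the loose end cover off the grey intake box and set it down gently on its open underside on the bare bench, not on the light pad. Then swing the flap right up so that it stands open, draw out the filter plate hidden beneath, and hold it upright over the middle of the square light pad, about a hand's width clear above it. Finish while still holding it there, and leave the glass tumbler, the wrench and the brick alone.

Things in the scene. Friction and masses are not known exactly. Their poses are not given: they have to be found in the camera images.
- airbox: Fixed grey sheet-metal intake box, 160 (x) x 110 (y) x 95 mm high, walls and floor 4 mm, top open but closed by a 5 mm steel flap (upper face at 100 mm). Origin: centre of its underside; x axis from the end with the cover to the end with the hinge, z up. Inside, midway along x, guides on the side walls form an upright slot for the filter plate: 14 mm wide, from 5 to 55 mm above the bench.
- flap (a joint): Hinge of the steel flap that closes the top of the box: 0 shut (level), grows as the free (-x) edge swings up and over towards +x, 1.57 upright, stop at 1.75 rad. Stiff hinge: it stays where it is left and takes about 3 N at the pull to move. The flap is 160 mm long from hinge to free edge, 110 mm wide.
- flap_hinge (a point): Middle of the flap's hinge axis (the axis is the box's y axis), at the +x end of the box, 80 mm from the box's centre and 97.5 mm above the bench.
- flap_pull (a point): Centre of the flap's pull: a dark steel round bar, 12 mm diameter, 34 mm long along the box's y, on an 8 x 12 mm post in its middle, its axis 24 mm above the flap's upper face and 25 mm from the free edge (135 mm from the hinge). Hidden under the end cover at the start. The frame turns with the flap.
- cover_mid (a point): Loose aluminium end cover, 0.25 kg: hood 66 (x) x 122 (y) x 55 mm, open below, black round knob on top, 28 mm diameter. Point: on its axis, 40.5 mm above its lower edge; middle of the knob's grip part 30.5 mm above it (grip part 20 mm high). Starts over the box's -x end, hiding the pull, its skirt 15 mm below the flap's upper face. Lifts straight off; stands level on its lower edge.
- filter_mid (a point): Loose filter plate, 0.15 kg: steel frame with mesh, 10 mm thick (x), 96 wide (y), 56 high, plus a pull tab on the middle of its upper edge; 86 mm high in all. Point: half-way up, 43 mm above the lower edge; z up when upright. It starts upright in the slot in the middle of the box under the flap, thin side along the box's x, lower edge 4 mm and tab top 90 mm above the bench.
- filter_tab (a point): Centre of the filter plate's pull tab: 10 mm thick (x) x 34 mm wide (y) x 30 mm high, 28 mm above point filter_mid. Inside the box, at 75 mm above the bench, at the start; nothing within 60 mm of it along x.
- pad_top (a point): Middle of the upper face of the fixed light pad: a flat square 150 x 150 mm, 14 mm thick, white face in a grey rim, lying on the bench to the left or to the right of the box.
- pad: The same light pad; origin at the centre of its underside, z up.
- tumbler_mid (a point): Bystander: green glass tumbler, about 74 mm diameter, 95 mm high, standing on the other side of the box from the light pad. Point half-way up its axis.
- wrench_grip (a point): Bystander: steel wrench 160 mm long lying beyond the box; point on its handle.
- brick_mid (a point): Bystander: pale firebrick 75 x 110 x 40 mm lying beyond the box; point at its centre.
There are look-alikes about, which are no part of the job. Several things look just like the airbox: the one meant starts farthest from the robot's base. Of the things shaped like the pad, the grey one is meant.

How it is judged:
By the outcome, as a careful person would: the job done as asked, in the order asked, and still so for the second after the job is handed in, while the arm keeps its last pose, push and grip.
It also fails if it takes over 69 s, if anything falls off the work surface, if the arm or the gripper's body presses on something with over 40 N, if the wrist force passes 120 N, or if a joint passes its speed limit or range.

ROBOT

A 6-joint arm with a two-finger parallel gripper is mounted at the origin on the work surface. World frame = base frame: x ahead of the robot, y to its left, z up, the work surface at z = 0. Lengths are in mm, angles in rad, forces in N, time in s.
With the tool pointing down it reaches from about 350 to 925 mm from the base axis. Payload 6.4 kg.
Tool frame: the origin (TCP) lies at the very end of the fingers, on their centre line; the grasp point (between the pads) lies robot.grip_point_offset behind it (robot.grip_point_offset is the distance from the TCP to the grasp point, in mm); x points along the fingers, y is the direction in which the jaws open and shut, and the axes are right-handed (so a half turn about x gives the same grasp; the last joint's range is limited). The gripper opens to 85 mm and grips with 20 to 120 N. Pads are 22 mm wide; open, the fingers measure 114 mm over their backs; the gripper's body (76 mm by 85 mm) begins 54 mm behind the grasp point. The pads swing forward as they close: fully open they stand 13 mm farther back than shut.
Start: joints at [0.981, 0.245, 1.558, -0, 1.339, -0.174], TCP at [262.548, 594.628, 206.99] pointing down, gripper open.
Joint ranges: [-3.13, 3.13], [-1.02, 2.26], [0.13, 2.54], [-0.95, 4.09], [0.21, 2.88], [-2.74, 2.74]. Speed limits (rad/s): [2.57, 2.57, 3.14, 3.14, 3.14, 3.14].

INTERFACE

Orientations are given as [roll, pitch, yaw] about the fixed x, y, z axes, in that order (R = Rz(yaw) Ry(pitch) Rx(roll)).
In Python, from workcell import robot gives the robot as it stands. The module is installed in compiled form; this text tells all that it offers.
- The arm moves only by the tool drive_tool, never from a script. Its argument "motion" is a list of rows, each a list of 3 entries, a list of its own where there are three numbers: the finger opening in cm, from 0 to 8.54, then the shift along the world's x, y, z in cm, then the turn, a rotation vector about the world's x, y, z in rad. In form: [[jaw, [x, y, z], [wx, wy, wz]], ...]. A call has 1 to 20 rows; each row is the pose to reach, as a shift and turn from the pose commanded when the call began; what a row does not reach only later rows make up. A row lasts 1/12 s, in which the tool goes at most 41.7 mm and 7.16 degrees, less where a joint would pass 70% of its speed; a pose out of reach is approached as far as the arm can. A call with a gripper value outside its range is refused whole. The fingers move at their own pace and stop on an object; "newtons" is the grip in N (left out, the last holds). Time passes only in rows, so rows that repeat a pose let the fingers close. It gives the time, the measured TCP pose, the force and the opening at its end, in the units of the state.
- robot.observe(): the state, without advancing time (a new reading comes with each control period).
- robot.get_image(name): name is "scene" or "side" or "wrist"; returns a dict with "pixels" (400x640x3 uint8, red, green, blue), "intrinsics" (3x3 intrinsics, pixels), "k1" (the pictures are not rectified: a ray, as slopes to the right and down, at radius r is drawn at 1 + k1 r^2 times it, then the intrinsics apply), "R" (3x3) and "t" (3): a world point X has camera coordinates R X + t. Camera axes: x right, y down, z forward; pixel columns grow to the right and rows downward; lengths in mm; the calibration is good to about 2 mm. A picture is of the moment at which its call begins. There is no depth.
- robot.hand_in(): hands the job in, once; it reports no verdict.
The state is a dict: "time": time; "q": joint angles; "joint_velocities": joint speeds; "effort": joint torques, N m; "tcp_pos": TCP position; "ee_rot": TCP orientation; "wrist_force": force on the tool from outside, world axes, zero at the start; "ft_torque": the same for the moment, N m; "width": finger opening in mm.
Only numpy, scipy, OpenCV 4.12 (cv2) and the standard library are available. Lean on these libraries where they do the work, as an engineer would, in place of code of your own. Each camera call takes 0.05 s, during which the arm holds its last target.

## Working session

There is one attempt and no reset: what is moved stays moved. The work goes in short steps, Python scripts to look and compute and a tool call to move; the robot and the scene stay as the last step left them, time stands still between calls to the robot, and variables do not carry over. Pictures are saved under pics/ and viewed, and the job is handed in when it is done.

Besides the shell and the picture viewer there is one more tool, called as a command line: name --argument value ..., lists and objects as JSON in quotes. drive_tool: Moves the arm, as the interface text tells. Its arguments: {"type":"object","properties":{"motion":{"type":"array"},"newtons":{"type":"number"}},"required":["motion"]}

```bash
mkdir -p pics
cat > h.py <<'E'
import numpy as np, cv2
from workcell import robot
def snap(n,f):
    d=robot.get_image(n); cv2.imwrite(f'pics/{f}.png',d['pixels'][:,:,::-1]); np.savez(f'pics/{f}.npz',K=d['intrinsics'],k1=d['k1'],R=d['R'],t=d['t'],p=d['pixels']); return d
def load(f): return np.load(f'pics/{f}.npz')
def proj(d,X):
    c=np.atleast_2d(X)@np.array(d['R']).T+np.array(d['t']); s=c[:,:2]/c[:,2:]; r2=(s**2).sum(1,keepdims=True); s=s*(1+float(d['k1'])*r2)
    K=np.array(d['intrinsics'] if 'intrinsics' in d else d['K']); return s@K[:2,:2].T+K[:2,2]
def ray(d,uv):
    K=np.array(d['K']); s=cv2.undistortPoints(np.array([[uv]],float),K,np.array([float(d['k1']),0,0,0]))[0,0]
    R=np.array(d['R']);t=np.array(d['t']); return -R.T@t, R.T@np.array([s[0],s[1],1])
def onz(d,uv,z):
    o,v=ray(d,uv); return o+v*(z-o[2])/v[2]
def crop(f,x0,y0,x1,y1,k,out):
    p=load(f)['p'][y0:y1,x0:x1,::-1]; cv2.imwrite(f'pics/{out}.png',cv2.resize(p,None,fx=k,fy=k,interpolation=cv2.INTER_CUBIC))
E
python3 - <<'E'
from h import *
for n in("scene","side","wrist"):
    d=snap(n,n+"0"); print(n,(-d['R'].T@d['t']).round(),d['intrinsics'][0,0],d['k1'])
o=robot.observe(); print({k:np.round(v,3) for k,v in o.items()}, robot.grip_point_offset)
E
```

```text
scene [1367.  143.  785.] 444.37976639011003 0.006850767145172369
side [ 278. -809.  975.] 496.1400300126178 0.011943223687788735
wrist [187. 627. 373.] 289.0543911673499 -0.007390445651662226
{'time': np.float64(0.15), 'q': array([ 0.981,  0.246,  1.559,  0.   ,  1.339, -0.174]), 'joint_velocities': array([-0.   , -0.002, -0.002, -0.   , -0.   , -0.001]), 'effort': array([-1.0000e-03, -4.2999e+01, -3.2655e+01, -0.0000e+00,  4.0000e-03,
       -0.0000e+00]), 'tcp_pos': array([262.248, 594.232, 206.119]), 'ee_rot': array([-1.764,  1.569, -2.18 ]), 'wrist_force': array([-0.569, -0.486, -0.223]), 'ft_torque': array([ 0.004, -0.018,  0.023]), 'width': np.float64(85.972)} 18.700000000000003
```

View pics/scene0.png

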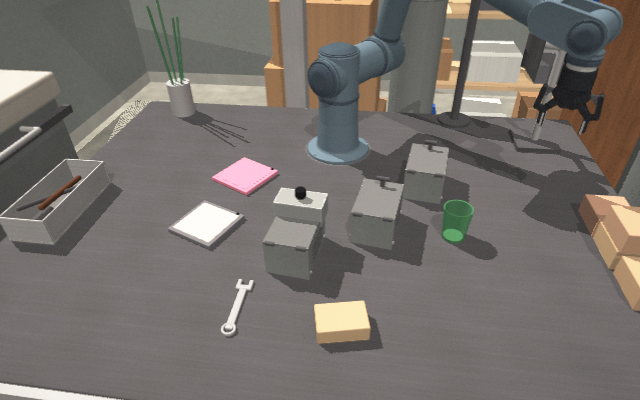

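View pics/side0.png

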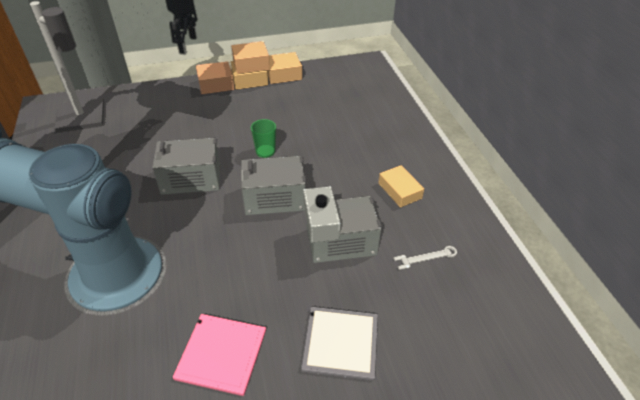

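View pics/wrist0.png

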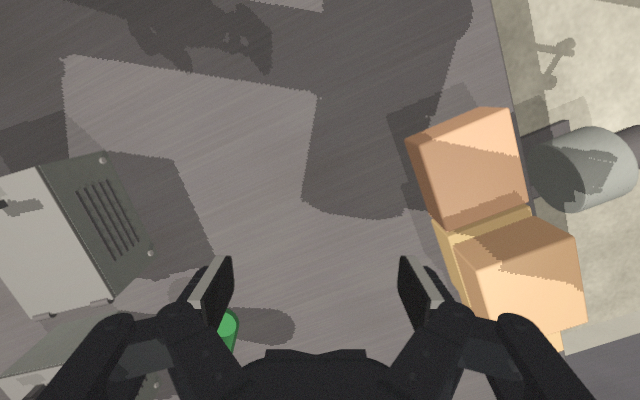

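The scene picture shows three box look-alikes at (293,240) with the cover, (377,215) and (427,172). There are two pads: grey at (207,222) and pink at (245,175). The box with the cover is farthest from the base, so that is the one meant, along with the grey pad. I'll check both in close crops.

Run:
```python
from h import *
crop("scene0",160,180,340,285,4.4,"c1"); crop("side0",290,170,400,270,6,"c2"); crop("side0",290,295,390,390,5,"c3")
```

```text
(no output)
```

View pics/c1.png

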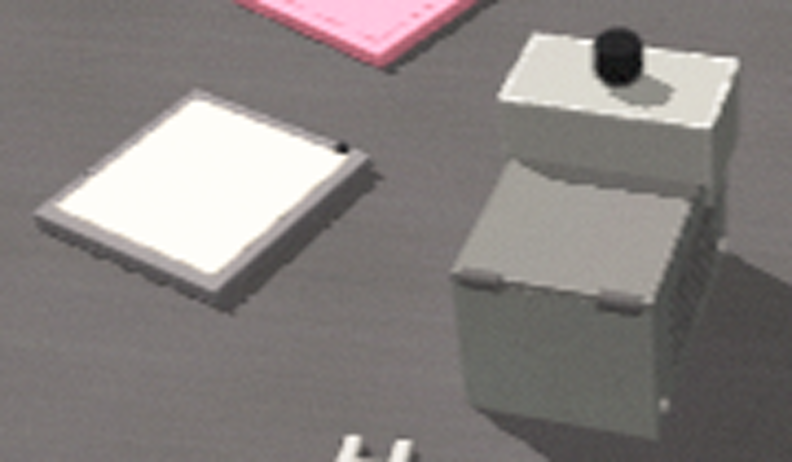

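View pics/c2.png

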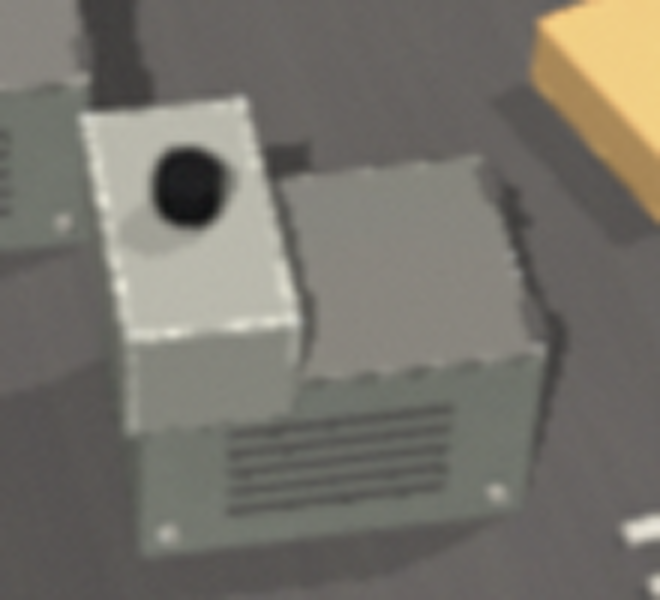

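View pics/c3.png

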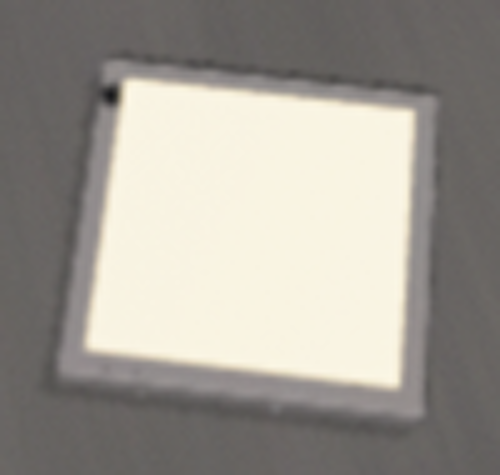

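Run:
```python
from h import *
from scipy.optimize import least_squares
S,D=load("scene0"),load("side0")
a=lambda p:np.array(p)/4.4+[160,180]
b=lambda p:np.array(p)/6+[290,170]
c=lambda p:np.array(p)/5+[290,295]
def fit(obs,x0):
    # obs: (cam, uv, local)
    def f(p):
        cs,sn=np.cos(p[2]),np.sin(p[2]);R=np.array([[cs,-sn,0],[sn,cs,0],[0,0,1]])
        return np.concatenate([(proj(d,R@np.array(l,float)+[p[0],p[1],0])[0]-uv) for d,uv,l in obs])
    r=least_squares(f,x0,loss='soft_l1'); return r.x,r.fun.reshape(-1,2).round(1)
# rough
for q in ([537,33],[738,60],[713,127],[498,97]): print(onz(S,a(q),140).round())
for q in ([82,112],[245,98],[300,322],[130,335]): print(onz(D,b(q),140).round())
for q in ([193,90],[370,155],[220,293],[37,213]): print('pad',onz(S,a(q),14).round())
for q in ([107,65],[437,97],[422,410],[62,375]): print('pad',onz(D,c(q),14).round())
print('knob',onz(S,a([620,45]),166).round(),onz(D,b([188,180]),166).round())
print('box',[onz(S,a(q),0).round() for q in ([478,405],[657,437])],[onz(D,b(q),0).round() for q in ([145,555],[517,510])])
print('box top side',[onz(D,b(q),100).round() for q in ([480,158],[545,345])], 'scene',[onz(S,a(q),100).round() for q in ([453,278],[653,305])])
for n,q in dict(tumb=[456,238],wr1=[229,330],wr2=[244,285],br=[342,310]).items(): print(n,onz(S,q,0).round())
```

```text
[460. -93. 140.]
[473.  26. 140.]
[536.  21. 140.]
[ 524. -101.  140.]
[472.  29. 140.]
[537.  20. 140.]
[ 524. -102.  140.]
[461. -92. 140.]
pad [ 377. -354.   14.]
pad [ 430. -217.   14.]
pad [ 568. -268.   14.]
pad [ 512. -406.   14.]
pad [ 427. -221.   14.]
pad [ 564. -274.   14.]
pad [ 510. -409.   14.]
pad [ 373. -358.   14.]
knob [502. -35. 166.] [496. -43. 166.]
box [array([ 624., -101.,    0.]), array([635.,   2.,   0.])] [array([467., -90.,   0.]), array([ 623., -106.,    0.])]
box top side [array([635.,   1., 100.]), array([ 625., -103.,  100.])] scene [array([ 630., -104.,  100.]), array([637.,   3., 100.])]
tumb [437. 363.   0.]
wr1 [ 803. -145.    0.]
wr2 [ 673. -149.   -0.]
br [717.  89.   0.]
```

Run:
```python
from h import *
from scipy.spatial.transform import Rotation as Ro
S,D=load("scene0"),load("side0")
o=robot.observe(); R=Ro.from_euler('xyz',o['ee_rot']).as_matrix(); print(R.round(3)); 
print('jaw axis yaw',np.arctan2(R[1,1],R[0,1]))
for n,q in dict(pinkL=[213,178],pinkT=[245,158],pinkR=[279,171],pinkB=[249,192]).items(): print(n,onz(S,q,14).round())
for n,q in dict(b2a=[351,240],b2b=[393,246],b2c=[404,185],b2d=[358,180], b3=[406,190]).items(): print(n,onz(S,q,100 if n in('b2c','b2d') else 0).round())
print('wr side',onz(D,[397,262],0).round(),onz(D,[455,250],0).round(),'brick',onz(D,[402,186],40).round(),'tumb',onz(D,[264,152],0).round())
```

```text
[[-0.001  0.404  0.915]
 [-0.001  0.915 -0.404]
 [-1.    -0.001 -0.   ]]
jaw axis yaw 1.1550227080305444
pinkL [ 258. -367.   14.]
pinkT [ 127. -300.   14.]
pinkR [ 193. -168.   14.]
pinkB [ 318. -233.   14.]
b2a [480.  89.   0.]
b2b [490. 199.   0.]
b2c [352. 218. 100.]
b2d [343.  94. 100.]
b3 [230. 235.   0.]
wr side [ 665. -139.    0.] [ 820. -140.    0.] brick [756.  73.  40.] tumb [425. 355.   0.]
```

drive_tool --motion '[[7,[2,-5,3],[0,0,0.05]],[7,[23.6,-63.2,3],[0,0,0.31]],[7,[23.6,-63.2,3],[0,0,0.31]],[7,[23.6,-63.2,3],[0,0,0.31]],[7,[23.6,-63.2,3],[0,0,0.31]],[7,[23.6,-63.2,3],[0,0,0.31]],[7,[23.6,-63.2,3],[0,0,0.31]],[7,[23.6,-63.2,3],[0,0,0.31]],[7,[23.6,-63.2,3],[0,0,0.31]],[7,[23.6,-63.2,3],[0,0,0.31]],[7,[23.6,-63.2,3],[0,0,0.31]],[7,[23.6,-63.2,3],[0,0,0.31]],[7,[23.6,-63.2,3],[0,0,0.31]],[7,[23.6,-63.2,3],[0,0,0.31]],[7,[23.6,-63.2,3],[0,0,0.31]],[7,[23.6,-63.2,3],[0,0,0.31]],[7,[23.6,-63.2,3],[0,0,0.31]],[7,[23.6,-63.2,3],[0,0,0.31]],[7,[23.6,-63.2,3],[0,0,0.31]],[7,[23.6,-63.2,3],[0,0,0.31]]]'

```text
time: 1.82
tcp_pos: [498.0, -36.2, 236.6]
ee_rot: [2.529, 1.57, 2.424]
wrist_force: [-0.2, 0.5, 0.4]
width: 70.1
```

```bash
cat >> h.py <<'E'
from scipy.spatial.transform import Rotation as Ro
def st():
    o=robot.observe(); R=Ro.from_euler('xyz',o['ee_rot']).as_matrix()
    print('t',round(float(o['time']),2),'tcp',np.round(o['tcp_pos'],1),'jawyaw',np.arctan2(R[1,1],R[0,1]).round(3),'down',R[:,0].round(3),'F',np.round(o['wrist_force'],1),'w',round(float(o['width']),1),'q',np.round(o['q'],2))
E
python3 - <<'E'
from h import *
st(); snap("wrist","w1")
E
```

```text
t 1.82 tcp [498.  -36.2 236.6] jawyaw 1.466 down [-0.001  0.001 -1.   ] F [-0.2  0.5  0.4] w 70.1 q [-0.3  -0.14  1.9   0.    1.38 -1.77]
```

View pics/w1.png

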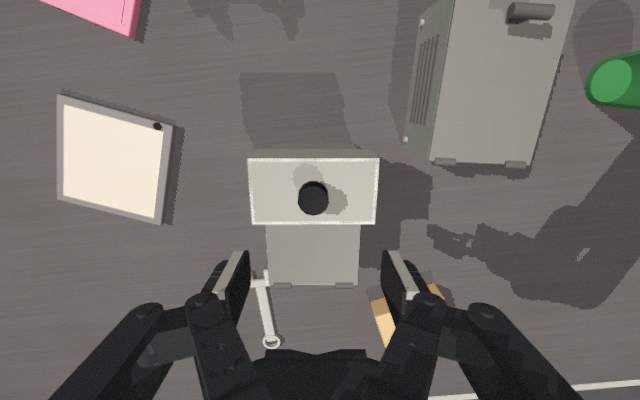

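Run:
```python
from h import *
W=load("w1")
c=[onz(W,q,140) for q in ([248.5,159],[378,157.5],[377.5,223.5],[251,224.5])]; print(np.round(c),np.mean(c,0))
print('knob',onz(W,[313,198],166).round())
print('flap',[onz(W,q,100).round() for q in ([268,287],[359,286])])
p=[onz(W,q,14) for q in ([58,93],[173,124],[161,223],[57,185])]; print(np.round(p),np.mean(p,0))
```

```text
[[ 460.  -95.  140.]
 [ 471.   24.  140.]
 [ 537.   21.  140.]
 [ 525. -105.  140.]] [498.26396398 -38.89234406 140.        ]
knob [495. -39. 166.]
flap [array([ 627., -110.,  100.]), array([637.,   2., 100.])]
[[ 371. -354.   14.]
 [ 425. -218.   14.]
 [ 561. -272.   14.]
 [ 489. -403.   14.]] [ 461.37747919 -311.68222579   14.        ]
```

drive_tool --motion '[[6,[0,0,-3],[0,0,0]],[6,[0,0,-6],[0,0,0]],[6,[0,0,-8],[0,0,0]],[6,[0,0,-9.3],[0,0,0]],[6,[0,0,-9.3],[0,0,0]],[6,[0,0,-9.3],[0,0,0]]]' --newtons 40

```text
time: 2.37
tcp_pos: [498.0, -36.0, 143.8]
ee_rot: [2.883, 1.57, 2.779]
wrist_force: [0.5, 0.3, -0.1]
width: 59.8
```

Run:
```python
from h import *
st(); snap("wrist","w2")
```

```text
t 2.37 tcp [498.  -36.  143.8] jawyaw 1.467 down [-0.001  0.    -1.   ] F [ 0.5  0.3 -0.1] w 59.8 q [-0.3  -0.04  1.99  0.    1.2  -1.77]
```

View pics/w2.png

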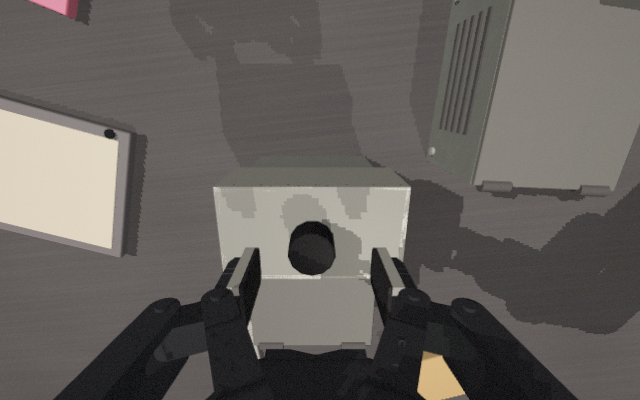

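The knob at (312,248) sits between the pads, at about 250 and 380 in u. I'll close on it.

drive_tool --motion '[[4,[0,0,0],[0,0,0]],[3,[0,0,0],[0,0,0]],[2,[0,0,0],[0,0,0]],[2,[0,0,0],[0,0,0]],[2,[0,0,0],[0,0,0]],[2,[0,0,0],[0,0,0]],[2,[0,0,0],[0,0,0]],[2,[0,0,0],[0,0,0]],[2,[0,0,0.5],[0,0,0]],[2,[0,0,1],[0,0,0]],[2,[0,0,1.5],[0,0,0]],[2,[0,0,2],[0,0,0]],[2,[0,0,2],[0,0,0]]]' --newtons 50

```text
time: 3.5
tcp_pos: [499.5, -37.6, 165.7]
ee_rot: [-0.192, 1.568, -0.298]
wrist_force: [-0.5, 0.7, 0.2]
width: 20.0
```

Run:
```python
from h import *
st(); snap("wrist","w3"); snap("side","s3"); crop("side3" if 0 else "s3",270,150,410,270,5,"s3c")
```

```text
t 3.5 tcp [499.5 -37.6 165.7] jawyaw 1.465 down [ 0.003 -0.001 -1.   ] F [-0.5  0.7  0.2] w 20.0 q [-0.3  -0.07  1.97  0.    1.24 -1.77]
```

View pics/s3c.png

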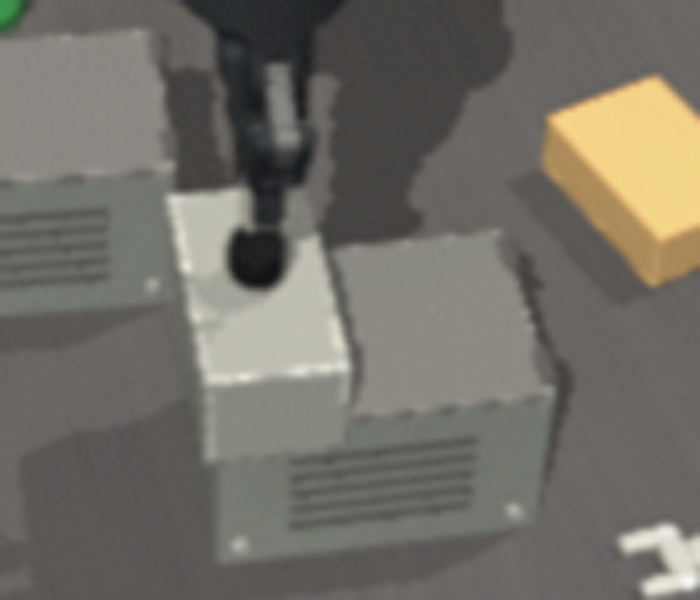

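View pics/w3.png

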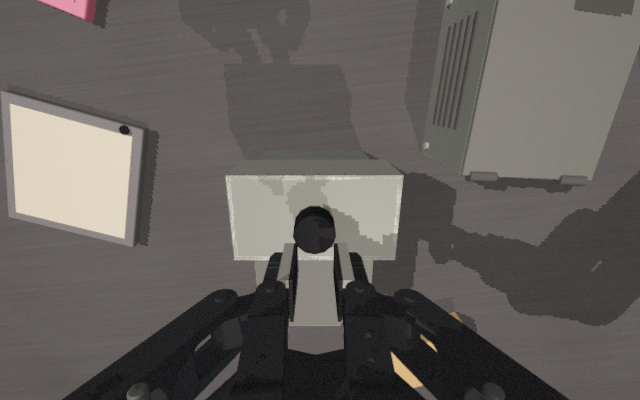

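Run:
```python
from h import *
W=load("w3");tcp=robot.observe()['tcp_pos']
print(proj(W,[tcp,tcp+[0,0,18.7],[498,-37.5,166],[498,-37.5,140]]).round())
print([onz(W,[315,230],z).round() for z in (155,166,171)])
W=load("w2");print(proj(W,[[498,-36,143.8],[498,-36,162.5]]), [onz(W,[312,245],z).round() for z in (155,166,171)],[onz(W,q,140).round() for q in ([214,187],[410,187],[404,277],[224,278])])
S=load("s3");print([onz(S,np.array([256,255])/5+[270,150],z).round() for z in (166,171)])
S=load("scene0");print(proj(S,[498,-37.5,171]))
```

```text
[[317. 235.]
 [317. 249.]
 [317. 235.]
 [317. 219.]]
[array([500., -39., 155.]), array([494., -38., 166.]), array([492., -38., 171.])]
[[317.09799689 236.98370728]
 [317.27199    251.38674596]] [array([498., -39., 155.]), array([492., -38., 166.]), array([489., -38., 171.])] [array([459., -96., 140.]), array([472.,  24., 140.]), array([536.,  20., 140.]), array([ 524., -103.,  140.])]
[array([495., -46., 166.]), array([493., -51., 171.])]
[[300.28953632 187.42603181]]
```

Missed: the width ended at 20 and the cover did not move. Most likely the fingers were still closing when I lifted. I'll redo it with a pause to check.

drive_tool --motion '[[5,[0,0,1.5],[0,0,0]],[5,[0,0,1.5],[0,0,0]],[5,[0,0,1.5],[0,0,0]],[5,[0,0,1.5],[0,0,0]],[5,[0,0,1.5],[0,0,0]],[5,[0,0,1.5],[0,0,0]]]' --newtons 50

```text
time: 4.1
tcp_pos: [498.1, -37.3, 178.2]
ee_rot: [2.928, 1.57, 2.822]
wrist_force: [-0.8, -0.6, 0.2]
width: 49.7
```

drive_tool --motion '[[5,[-0.2,0,-2],[0,0,0]],[5,[-0.2,0,-3.7],[0,0,0]],[5,[-0.2,0,-3.7],[0,0,0]],[2,[-0.2,0,-3.7],[0,0,0]],[2,[-0.2,0,-3.7],[0,0,0]],[2,[-0.2,0,-3.7],[0,0,0]],[2,[-0.2,0,-3.7],[0,0,0]],[2,[-0.2,0,-3.7],[0,0,0]],[2,[-0.2,0,-3.7],[0,0,0]]]'

```text
time: 4.85
tcp_pos: [496.9, -37.5, 142.5]
ee_rot: [-0.19, 1.57, -0.296]
wrist_force: [-0.3, 0.4, 0.8]
width: 19.9
```

Run:
```python
from h import *
st(); snap("wrist","w4"); snap("side","s4"); crop("s4",270,150,410,270,5,"s4c")
```

```text
t 4.85 tcp [496.9 -37.5 142.5] jawyaw 1.465 down [ 0.001 -0.    -1.   ] F [-0.3  0.4  0.8] w 19.9 q [-0.3  -0.04  1.99  0.    1.19 -1.77]
```

View pics/w4.png

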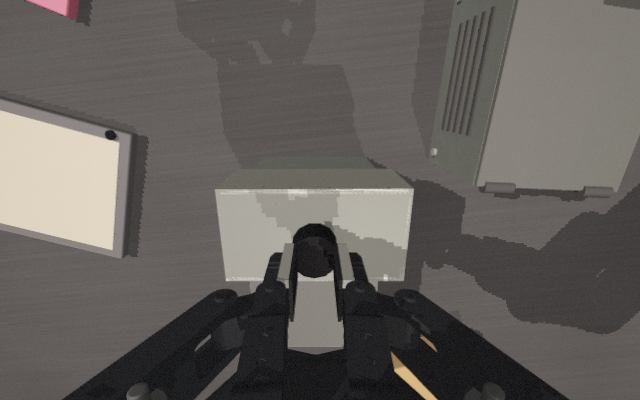

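View pics/s4c.png

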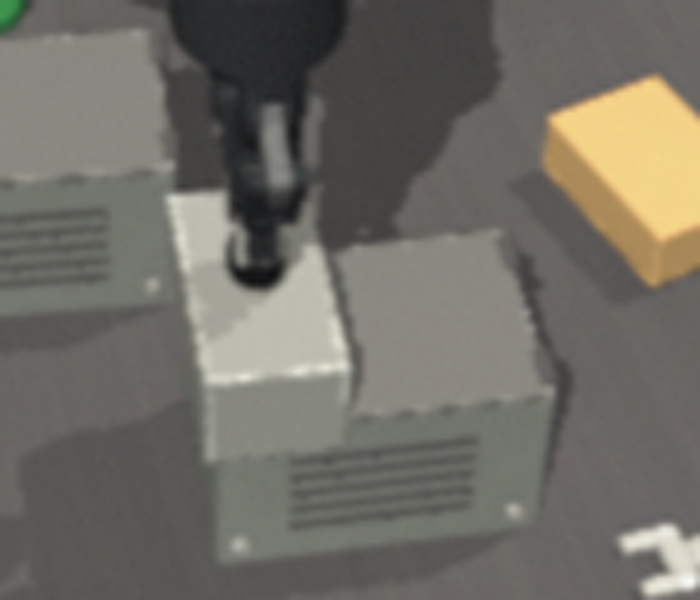

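Pads straddle the knob at (315,250), but the opening only reached my 20 mm command, so the grip part may be narrower than that. I'll command fully shut.

drive_tool --motion '[[0,[0,0,0],[0,0,0]],[0,[0,0,0],[0,0,0]],[0,[0,0,0],[0,0,0]],[0,[0,0,0],[0,0,0]],[0,[0,0,0],[0,0,0]],[0,[0,0,0],[0,0,0]]]' --newtons 50

```text
time: 5.45
tcp_pos: [496.5, -37.3, 142.0]
ee_rot: [2.238, 1.571, 2.132]
wrist_force: [-0.2, -1.1, 0.6]
width: 0.0
```

Run:
```python
from h import *
st(); snap("wrist","w5"); snap("scene","s5"); crop("w5",200,170,440,350,3.3,"w5c"); crop("s5",240,120,380,240,5,"s5c")
```

```text
t 5.45 tcp [496.5 -37.3 142. ] jawyaw 1.465 down [-0.  0. -1.] F [-0.2 -1.1  0.6] w 0.0 q [-0.3  -0.04  2.    0.    1.19 -1.77]
```

View pics/w5c.png

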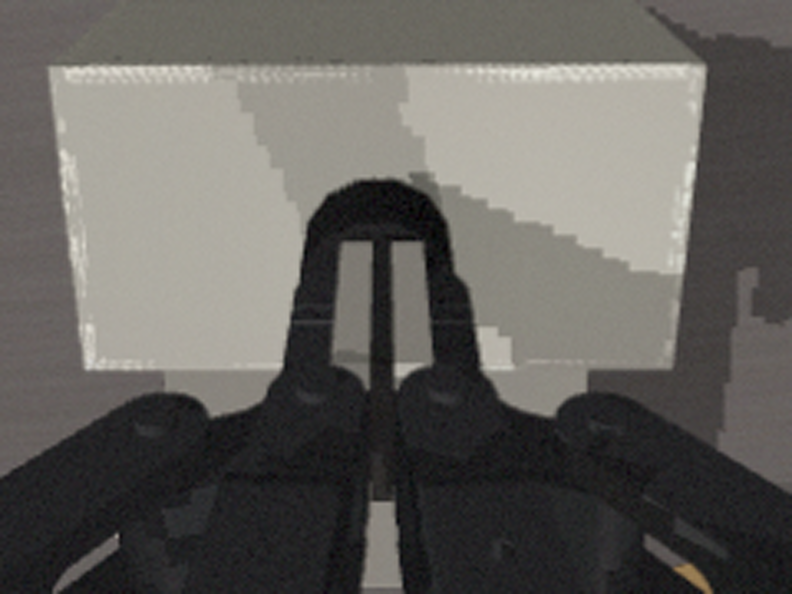

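View pics/s5c.png

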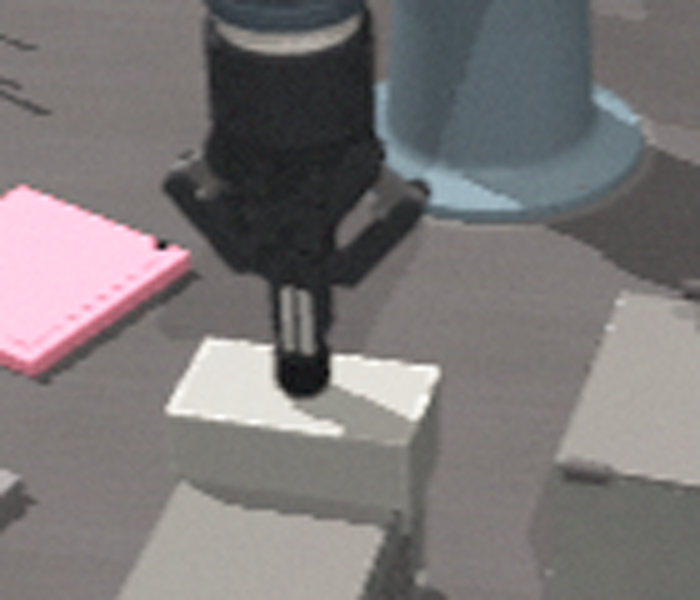

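Run:
```python
from h import *
def draw(f,out,box,k,tcp=None):
    d=load(f); im=d['p'][:,:,::-1].copy(); x0,y0,x1,y1=box
    im=cv2.resize(im[y0:y1,x0:x1],None,fx=k,fy=k,interpolation=cv2.INTER_CUBIC)
    th=np.linspace(0,2*np.pi,40)
    for z,c in((140,(255,0,0)),(166,(0,0,255))):
        P=np.stack([498+14*np.cos(th),-37.5+14*np.sin(th),0*th+z],1); cv2.polylines(im,[((proj(d,P)-[x0,y0])*k).astype(int)],True,c,1)
    if tcp is not None:
        for q in (tcp,np.array(tcp)+[0,0,18.7],np.array(tcp)+[0,0,73]): cv2.circle(im,tuple(((proj(d,q)[0]-[x0,y0])*k).astype(int)),4,(0,255,0),-1)
    cv2.imwrite(f'pics/{out}.png',im)
snap("side","d5")
t=[496.5,-37.3,142]
draw("s5","o1",(250,130,350,230),5,t);draw("d5","o2",(280,150,380,250),5,t);draw("w5","o3",(200,150,440,350),3,t)
a=cv2.imread('pics/o1.png');b=cv2.imread('pics/o2.png');draw("scene0","o4",(250,150,350,230),4);
cv2.imwrite('pics/oo.png',cv2.resize(np.hstack([a,b]),None,fx=.8,fy=.8))
```

```text
(no output)
```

View pics/oo.png

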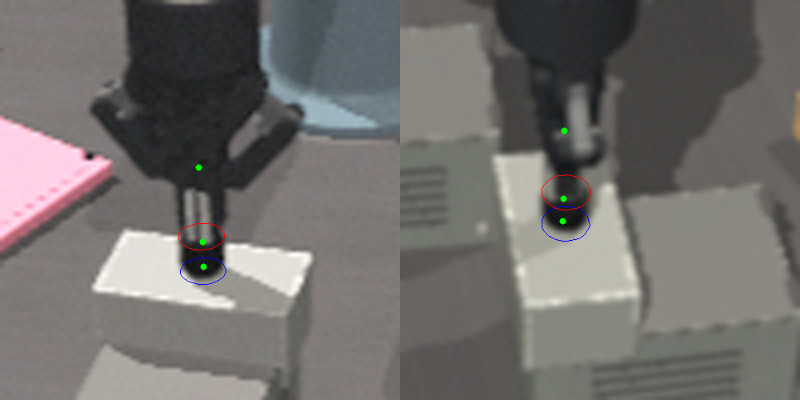

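View pics/o3.png

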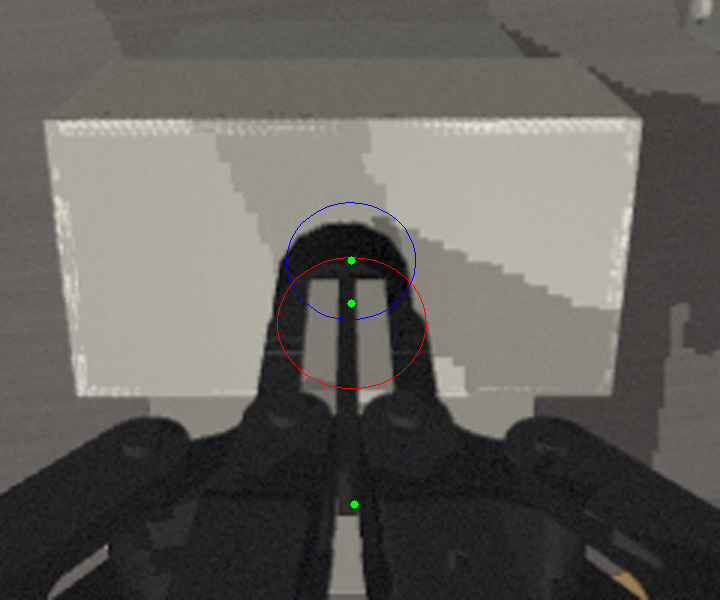

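View pics/o4.png

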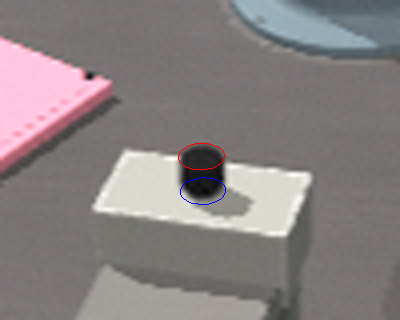

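drive_tool --motion '[[0,[0,0,3],[0,0,0]],[0,[0,0,7],[0,0,0]],[0,[0,0,7],[0,0,0]],[0,[0,0,7],[0,0,0]]]'

```text
time: 5.93
tcp_pos: [498.4, -37.9, 215.0]
ee_rot: [-0.202, 1.565, -0.308]
wrist_force: [0.5, 0.4, -0.7]
width: -0.3
```

Run:
```python
from h import *
st(); tcp=robot.observe()['tcp_pos']
snap("scene","s6");snap("side","d6");snap("wrist","w6")
ims=[]
for f,(x0,y0) in (("s6",(250,100)),("d6",(270,120))):
    d=load(f);k=5;im=cv2.resize(d['p'][y0:y0+110,x0:x0+80,::-1],None,fx=k,fy=k,interpolation=cv2.INTER_CUBIC)
    for z in (0,18.7,73):
        q=(proj(d,tcp+[0,0,z])[0]-[x0,y0])*k; cv2.drawMarker(im,tuple(q.astype(int)),(0,255,0),cv2.MARKER_CROSS,14,1)
    ims.append(im)
cv2.imwrite('pics/o6.png',np.hstack(ims))
crop("w6",200,150,440,350,3,"w6c")
```

```text
t 5.93 tcp [498.4 -37.9 215. ] jawyaw 1.465 down [ 0.006 -0.002 -1.   ] F [ 0.5  0.4 -0.7] w -0.3 q [-0.3  -0.13  1.93 -0.    1.33 -1.77]
```

View pics/o6.png

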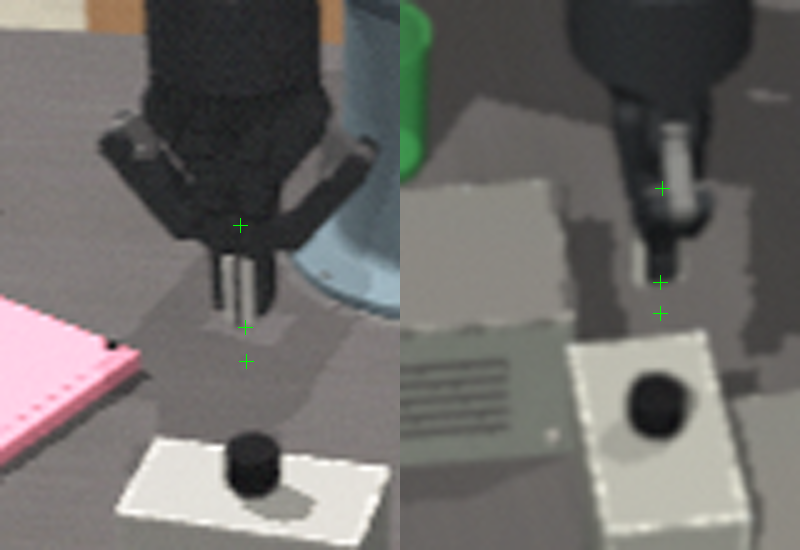

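View pics/w6c.png

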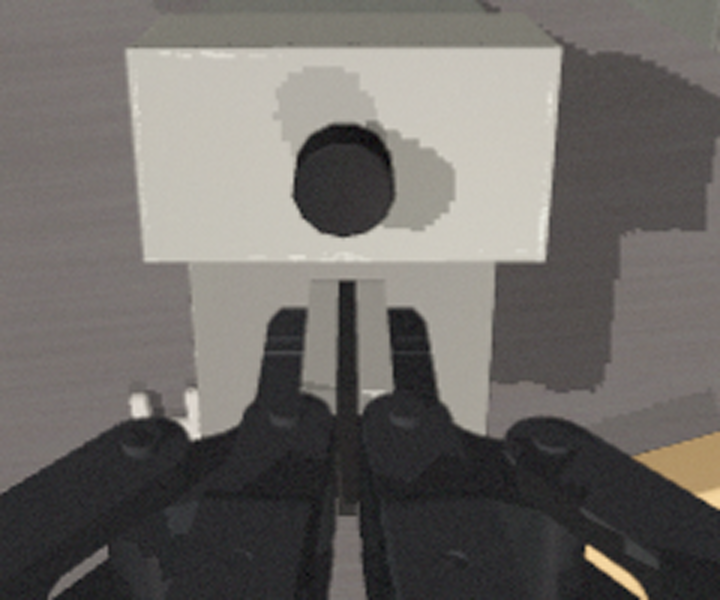

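The fingertips show clearly above the reported TCP. In the scene picture the tip is at row 318 of the crop, against 361 for the projected TCP. I'll quantify the offset.

Run:
```python
from h import *
tcp=robot.observe()['tcp_pos']
W,S,D=load("w6"),load("s6"),load("d6")
xb=np.array([.9945,-.105,0])
for h in (0,10,15,20,25,30):
    print(h,'wrist near/far',proj(W,[tcp+[0,0,h]-11*xb,tcp+[0,0,h]+11*xb]).round(1).tolist(),'scene',proj(S,[tcp+[0,0,h]+11*xb,tcp+[0,0,h]-11*xb])[:,1].round(1),'side',proj(D,tcp+[0,-8,h])[0].round(1))
print('obs wrist row 243, scene row',318/5+100,'side row',285/5+120)
```

```text
0 wrist near/far [[317.2, 220.0], [317.2, 251.0]] scene [175.6 170.7] side [321.8 186.4]
10 wrist near/far [[317.3, 226.6], [317.2, 259.0]] scene [172.1 167.2] side [321.8 183.2]
15 wrist near/far [[317.3, 230.1], [317.3, 263.2]] scene [170.3 165.4] side [321.9 181.5]
20 wrist near/far [[317.4, 233.9], [317.3, 267.8]] scene [168.5 163.6] side [321.9 179.8]
25 wrist near/far [[317.4, 237.8], [317.4, 272.5]] scene [166.6 161.8] side [321.9 178.2]
30 wrist near/far [[317.5, 242.1], [317.4, 277.6]] scene [164.8 160. ] side [322.  176.5]
obs wrist row 243, scene row 163.6 side row 177.0
```

Tips sit about 30 mm above the reported TCP in all three views, so I'll correct for that. I'll open up and go lower.

drive_tool --motion '[[5,[0,0,0],[0,0,0]],[5,[0,0,0],[0,0,0]],[5,[0,0,0],[0,0,0]],[5,[0,0,0],[0,0,0]],[5,[0,0,0],[0,0,0]],[5,[0,0,-3],[0,0,0]],[5,[0,0,-6],[0,0,0]],[5,[0,0,-8],[0,0,0]],[5,[0,0,-8.7],[0,0,0]],[5,[0,0,-9.2],[0,0,0]],[5,[0,0,-9.4],[0,0,0]],[5,[0,0,-9.4],[0,0,0]],[5,[0,0,-9.4],[0,0,0]]]'

```text
time: 7.17
tcp_pos: [497.6, -37.7, 119.4]
ee_rot: [-0.2, 1.568, -0.305]
wrist_force: [0.5, 0.0, 0.3]
width: 49.8
```

Run:
```python
from h import *
st(); snap("wrist","w7"); snap("scene","s7"); crop("s7",240,120,380,240,5,"s7c"); crop("w7",200,150,440,350,3,"w7c")
```

```text
t 7.17 tcp [497.6 -37.7 119.4] jawyaw 1.465 down [ 0.002 -0.001 -1.   ] F [0.5 0.  0.3] w 49.8 q [-0.3  -0.01  2.01 -0.    1.14 -1.77]
```

View pics/s7c.png

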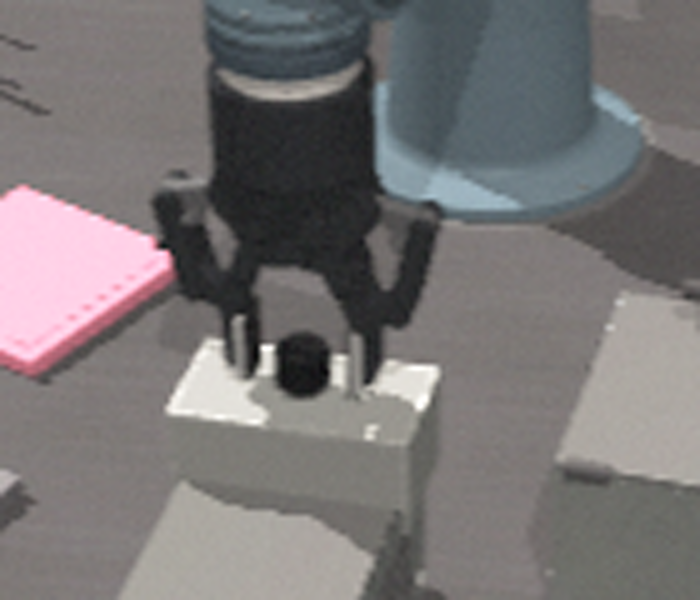

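View pics/w7c.png

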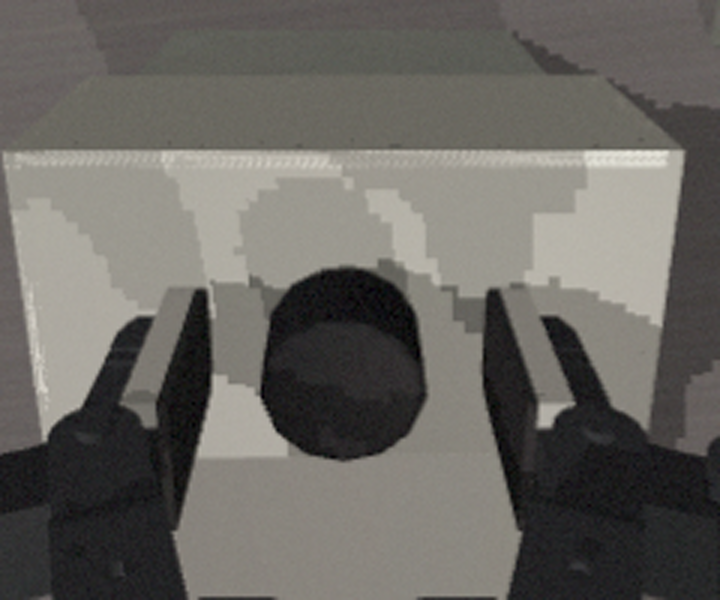

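Now the pads straddle the knob properly, with the tips just above the cover top. I'll close and check.

drive_tool --motion '[[1,[0,0,0],[0,0,0]],[1,[0,0,0],[0,0,0]],[1,[0,0,0],[0,0,0]],[1,[0,0,0],[0,0,0]],[1,[0,0,0],[0,0,0]],[1,[0,0,0],[0,0,0]],[1,[0,0,0],[0,0,0]]]' --newtons 50

```text
time: 7.85
tcp_pos: [497.0, -37.6, 118.9]
ee_rot: [-0.411, 1.57, -0.517]
wrist_force: [-1.9, 0.9, 6.0]
width: 26.4
```

drive_tool --motion '[[1,[0,0,0.5],[0,0,0]],[1,[0,0,1.2],[0,0,0]],[1,[0,0,2.2],[0,0,0]],[1,[0,0,3.5],[0,0,0]],[1,[0,0,5],[0,0,0]],[1,[0,0,6.5],[0,0,0]],[1,[0,0,8],[0,0,0]],[1,[0,0,8.5],[0,0,0]],[1,[-2,0,8.5],[0,0,0]],[1,[-4,0,8.5],[0,0,0]],[1,[-6,0,8.5],[0,0,0]],[1,[-8,0,8.5],[0,0,0]],[1,[-9.5,0,8.5],[0,0,0]],[1,[-10.3,0,8.5],[0,0,0]],[1,[-10.3,0,8.5],[0,0,0]],[1,[-10.3,0,8.5],[0,0,0]]]'

```text
time: 9.18
tcp_pos: [393.9, -37.4, 203.2]
ee_rot: [-0.103, 1.57, -0.209]
wrist_force: [0.3, -0.0, -2.7]
width: 26.2
```

Run:
```python
from h import *
st(); snap("scene","s8"); snap("side","d8")
```

```text
t 9.18 tcp [393.9 -37.4 203.2] jawyaw 1.465 down [ 0.001 -0.    -1.   ] F [ 0.3 -0.  -2.7] w 26.2 q [-0.38 -0.41  2.18  0.    1.37 -1.85]
```

View pics/s8.png

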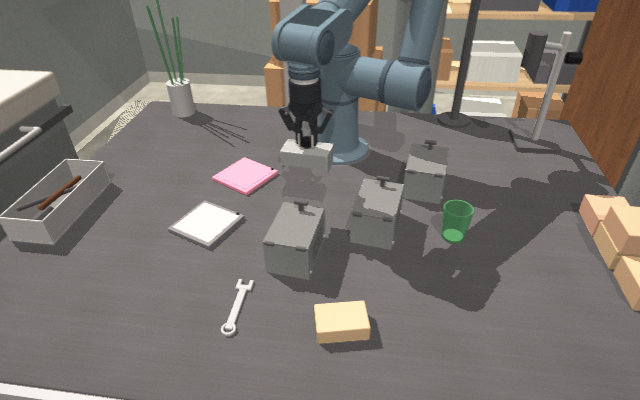

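View pics/d8.png

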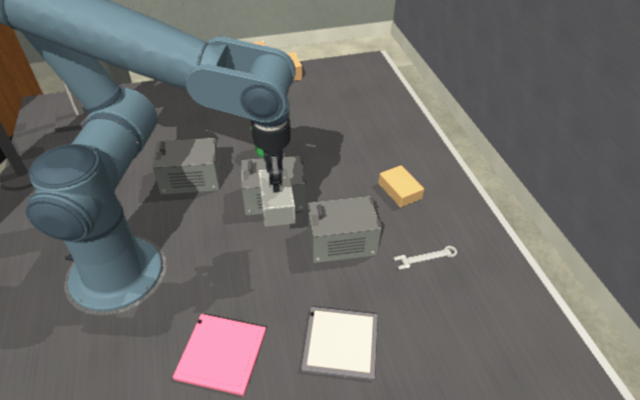

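drive_tool --motion '[[1,[0,0,-2],[0,0,0]],[1,[0,0,-4.5],[0,0,0]],[1,[0,0,-7],[0,0,0]],[1,[0,0,-9.5],[0,0,0]],[1,[0,0,-11.5],[0,0,0]],[1,[0,0,-13.5],[0,0,0]],[1,[0,0,-15],[0,0,0]],[1,[0,0,-16],[0,0,0]],[1,[0,0,-16.3],[0,0,0]],[1,[0,0,-16.5],[0,0,0]],[1,[0,0,-16.5],[0,0,0]],[1,[0,0,-16.5],[0,0,0]]]'

```text
time: 10.28
tcp_pos: [394.4, -37.6, 38.7]
ee_rot: [-0.27, 1.569, -0.375]
wrist_force: [0.1, 0.4, -3.3]
width: 26.4
```

drive_tool --motion '[[1,[0,0,-0.2],[0,0,0]],[1,[0,0,-0.3],[0,0,0]],[1,[0,0,-0.4],[0,0,0]],[1,[0,0,-0.4],[0,0,0]],[1,[0,0,-0.4],[0,0,0]]]'

```text
time: 10.7
tcp_pos: [393.6, -37.4, 34.1]
ee_rot: [-0.326, 1.571, -0.432]
wrist_force: [-1.4, 0.9, -1.7]
width: 26.1
```

Run:
```python
from h import *
st(); snap("side","d9"); crop("d9",220,130,360,250,5,"d9c")
```

```text
t 10.7 tcp [393.6 -37.4  34.1] jawyaw 1.465 down [ 0. -0. -1.] F [-1.4  0.9 -1.7] w 26.1 q [-0.38 -0.12  2.3  -0.    0.97 -1.85]
```

View pics/d9c.png

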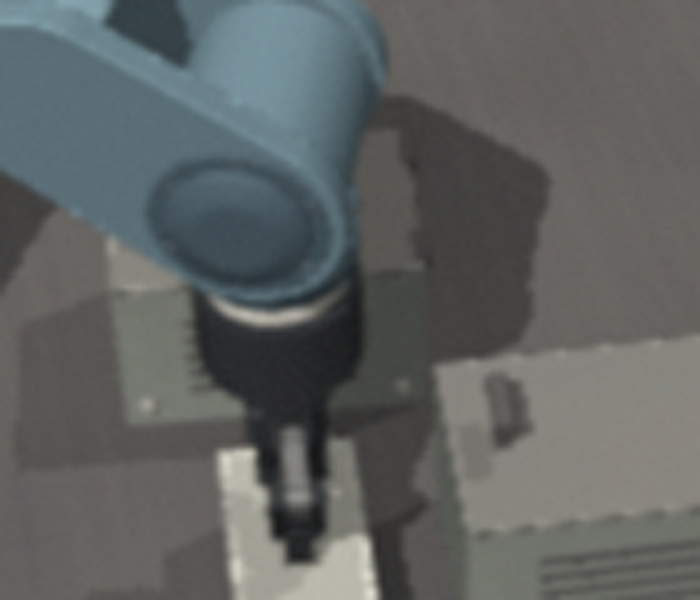

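Nearly in contact, so I'll ease down a bit more and watch the force.

drive_tool --motion '[[1,[0,0,-0.1],[0,0,0]],[1,[0,0,-0.1],[0,0,0]],[1,[0,0,-0.1],[0,0,0]]]'

```text
time: 11.0
tcp_pos: [393.9, -37.4, 34.0]
ee_rot: [2.63, 1.571, 2.525]
wrist_force: [-3.4, 2.6, 6.7]
width: 26.1
```

drive_tool --motion '[[1,[0,0,-0.1],[0,0,0]],[1,[0,0,-0.1],[0,0,0]]]'

```text
time: 11.17
tcp_pos: [394.4, -37.5, 34.0]
ee_rot: [2.548, 1.57, 2.442]
wrist_force: [-7.5, 3.7, 16.7]
width: 26.4
```

Firm contact (16.7 N). I'll relax a little, release and lift.

drive_tool --motion '[[1,[0,0,0.15],[0,0,0]],[5,[0,0,0.15],[0,0,0]],[5,[0,0,0.15],[0,0,0]],[5,[0,0,0.15],[0,0,0]],[5,[0,0,0.15],[0,0,0]],[5,[0,0,0.15],[0,0,0]],[5,[0,0,2],[0,0,0]],[5,[0,0,6],[0,0,0]],[5,[0,0,10],[0,0,0]],[5,[0,0,14],[0,0,0]],[5,[2,0,17],[0,0,0]],[5,[4,0,18.8],[0,0,0]],[5,[4,0,18.8],[0,0,0]],[5,[4,0,18.8],[0,0,0]]]'

```text
time: 12.33
tcp_pos: [434.2, -37.5, 220.7]
ee_rot: [-0.293, 1.569, -0.398]
wrist_force: [-0.0, 0.5, -1.0]
width: 50.2
```

Run:
```python
from h import *
st(); snap("scene","s10"); snap("side","d10");snap("wrist","w10"); crop("d10",240,150,390,270,5,"d10c")
```

```text
t 12.33 tcp [434.2 -37.5 220.7] jawyaw 1.465 down [ 0.001 -0.001 -1.   ] F [-0.   0.5 -1. ] w 50.2 q [-0.35 -0.3   2.07 -0.    1.37 -1.81]
```

View pics/d10c.png

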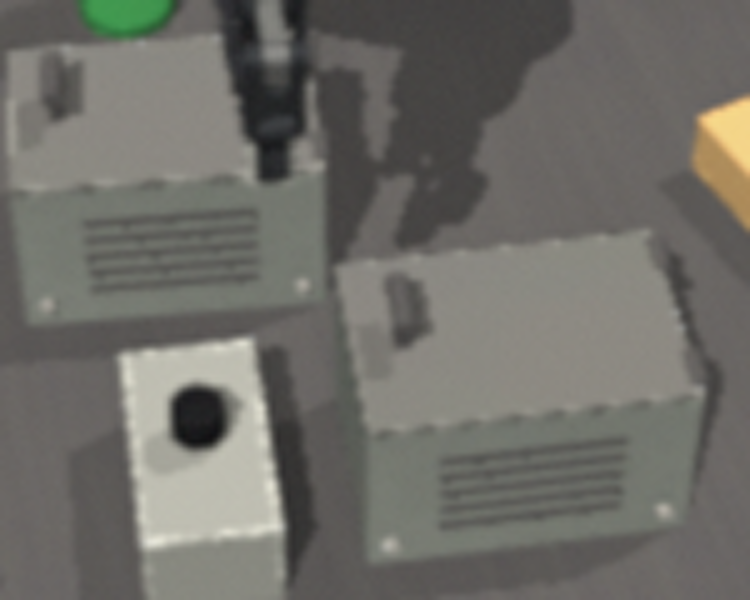

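View pics/w10.png

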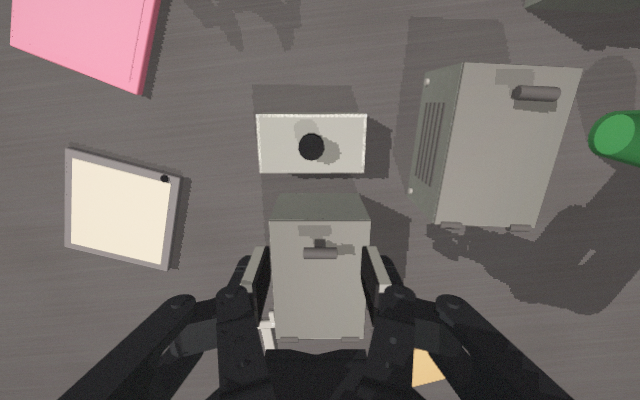

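View pics/s10.png

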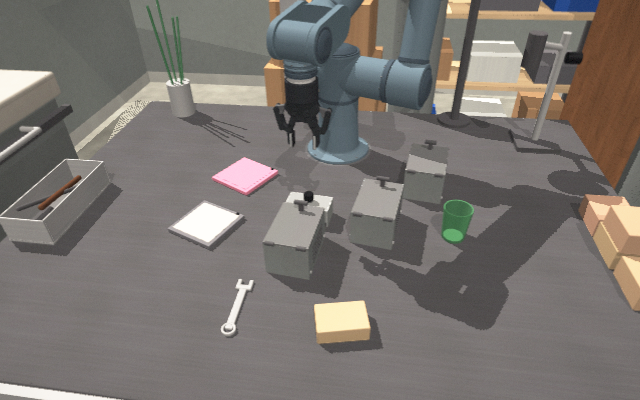

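The cover stands level on the bench at wrist pixel (311,145). The pull bar is exposed, spanning (303..337,253). I'll compute its position.

Run:
```python
from h import *
W,D,S=load("w10"),load("d10"),load("s10")
b=[onz(W,q,128) for q in ([303.5,253],[337,253])]; print(np.round(b),np.mean(b,0))
print('side ends',[onz(D,np.array(q)/5+[240,150],130).round() for q in ([400,280],[415,340])])
print('scene ctr',onz(S,[302,205],130).round(), onz(S,[307,204],130).round(),onz(S,[296,203],130).round())
f=[onz(W,q,100) for q in ([270,220],[368.5,220.5],[364,339],[274,340])]; print(np.round(f),np.mean(f,0))
f=[onz(D,np.array(q)/5+[240,150],100) for q in ([335,268],[650,232],[703,392],[370,435])]; print(np.round(f),np.mean(f,0))
```

```text
[[493. -56. 128.]
 [496. -23. 128.]] [494.29061156 -39.73935373 128.        ]
side ends [array([497., -28., 130.]), array([494., -67., 130.])]
scene ctr [514. -32. 130.] [508. -21. 130.] [508. -48. 130.]
[[ 465.  -90.  100.]
 [ 476.   14.  100.]
 [ 636.    1.  100.]
 [ 626. -111.  100.]] [550.80674809 -46.3289724  100.        ]
[[ 476.   16.  100.]
 [ 634.    1.  100.]
 [ 624. -106.  100.]
 [ 466.  -92.  100.]] [550.14585788 -45.28269833 100.        ]
```

drive_tool --motion '[[6,[3,-0.1,-1],[0,0,0]],[6,[6.2,-0.15,-4],[0,0,0]],[6,[6.2,-0.15,-7],[0,0,0]],[6,[6.2,-0.15,-10],[0,0,0]],[6,[6.2,-0.15,-12],[0,0,0]],[6,[6.2,-0.15,-13],[0,0,0]],[6,[6.2,-0.15,-13.6],[0,0,0]],[6,[6.2,-0.15,-13.6],[0,0,0]],[6,[6.2,-0.15,-13.6],[0,0,0]]]'

```text
time: 13.23
tcp_pos: [496.0, -39.1, 84.8]
ee_rot: [-0.213, 1.57, -0.319]
wrist_force: [-0.3, -0.3, 0.7]
width: 59.9
```

Run:
```python
from h import *
st(); snap("wrist","w11"); snap("scene","s11"); crop("s11",240,120,380,240,5,"s11c"); crop("w11",200,150,440,350,3,"w11c")
W=load("w11"); print(proj(W,[[495.8,-39,124],[495.8,-39,130]]))
```

```text
t 13.23 tcp [496.  -39.1  84.8] jawyaw 1.465 down [ 0.001 -0.    -1.   ] F [-0.3 -0.3  0.7] w 59.9 q [-0.31  0.04  2.03 -0.    1.07 -1.77]
[[317.53405201 270.94955814]
 [317.6096186  277.76070596]]
```

View pics/s11c.png

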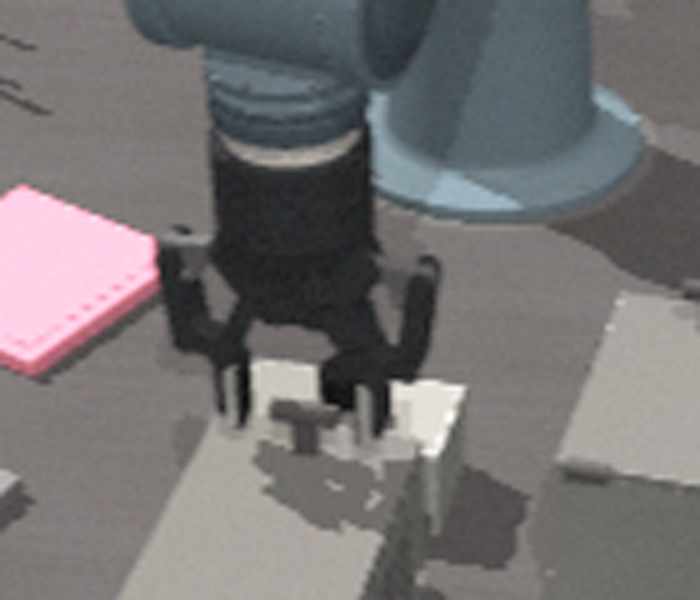

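View pics/w11c.png

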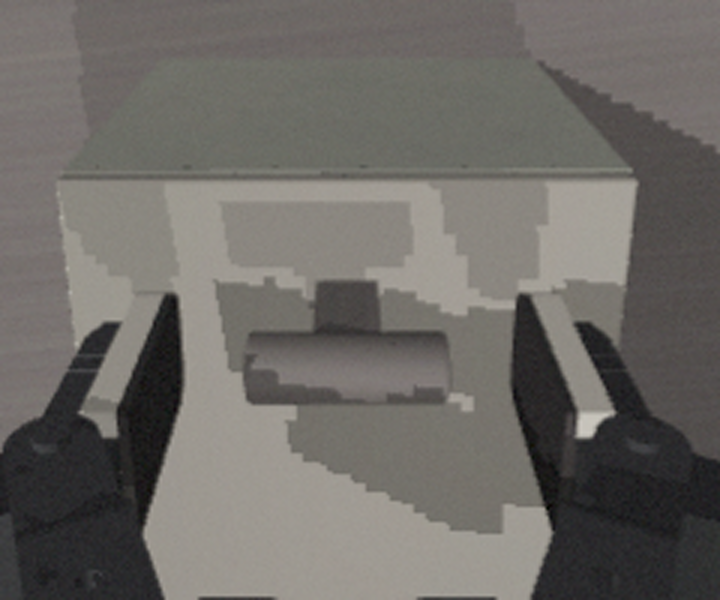

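The bar at crop (347,368) is centred between the pads. I'll close on its ends and work out the arc.

drive_tool --motion '[[1.5,[0,0,0],[0,0,0]],[1.5,[0,0,0],[0,0,0]],[1.5,[0,0,0],[0,0,0]],[1.5,[0,0,0],[0,0,0]],[1.5,[0,0,0],[0,0,0]],[1.5,[0,0,0],[0,0,0]],[1.5,[0,0,0],[0,0,0]]]' --newtons 40

```text
time: 13.92
tcp_pos: [496.2, -39.1, 85.2]
ee_rot: [-0.388, 1.569, -0.493]
wrist_force: [-0.9, 1.1, 7.5]
width: 32.9
```

Run:
```python
from h import *
st()
yaw=-0.1;c,s=np.cos(yaw),np.sin(yaw);r=np.hypot(135,26.5);f0=np.arctan2(26.5,135)
L=40
for i in range(1,21):
    th=0.085*i; al=0.3*th
    bx=80-r*np.cos(f0+th)+55; bz=97.5+r*np.sin(f0+th)-124
    dx=bx-L*np.sin(al); dz=bz+L*(1-np.cos(al))
    print(i,round(th,2),np.round([dx*c/10,dx*s/10,dz/10],2).tolist(),np.round([-s*al,c*al,0],3).tolist())
```

```text
t 13.92 tcp [496.2 -39.1  85.2] jawyaw 1.465 down [ 0.001 -0.001 -1.   ] F [-0.9  1.1  7.5] w 32.9 q [-0.31  0.04  2.03 -0.    1.07 -1.77]
1 0.09 [0.17, -0.02, 1.14] [0.003, 0.025, 0.0]
2 0.17 [0.44, -0.04, 2.25] [0.005, 0.051, 0.0]
3 0.26 [0.8, -0.08, 3.33] [0.008, 0.076, 0.0]
4 0.34 [1.24, -0.12, 4.37] [0.01, 0.101, 0.0]
5 0.43 [1.78, -0.18, 5.36] [0.013, 0.127, 0.0]
6 0.51 [2.39, -0.24, 6.3] [0.015, 0.152, 0.0]
7 0.6 [3.08, -0.31, 7.18] [0.018, 0.178, 0.0]
8 0.68 [3.84, -0.39, 7.98] [0.02, 0.203, 0.0]
9 0.77 [4.66, -0.47, 8.72] [0.023, 0.228, 0.0]
10 0.85 [5.54, -0.56, 9.37] [0.025, 0.254, 0.0]
11 0.94 [6.48, -0.65, 9.94] [0.028, 0.279, 0.0]
12 1.02 [7.45, -0.75, 10.43] [0.031, 0.304, 0.0]
13 1.1 [8.46, -0.85, 10.82] [0.033, 0.33, 0.0]
14 1.19 [9.5, -0.95, 11.12] [0.036, 0.355, 0.0]
15 1.28 [10.55, -1.06, 11.33] [0.038, 0.381, 0.0]
16 1.36 [11.62, -1.17, 11.43] [0.041, 0.406, 0.0]
17 1.45 [12.69, -1.27, 11.45] [0.043, 0.431, 0.0]
18 1.53 [13.76, -1.38, 11.36] [0.046, 0.457, 0.0]
19 1.62 [14.81, -1.49, 11.18] [0.048, 0.482, 0.0]
20 1.7 [15.84, -1.59, 10.91] [0.051, 0.507, 0.0]
```

drive_tool --motion '[[1.5,[0.1,0,0.6],[0,0.01,0]],[1.5,[0.17,-0.02,1.14],[0.003,0.025,0]],[1.5,[0.3,-0.03,1.7],[0.004,0.038,0]],[1.5,[0.44,-0.04,2.25],[0.005,0.051,0]],[1.5,[0.8,-0.08,3.33],[0.008,0.076,0]],[1.5,[1.24,-0.12,4.37],[0.01,0.101,0]]]'

```text
time: 14.42
tcp_pos: [507.2, -40.3, 127.4]
ee_rot: [-3.129, 1.466, 3.048]
wrist_force: [3.6, -3.6, -6.8]
width: 32.6
```

Run:
```python
from h import *
st(); snap("side","d12");crop("d12",260,120,400,260,4,"d12c")
```

```text
t 14.42 tcp [507.2 -40.3 127.4] jawyaw 1.465 down [-0.105  0.01  -0.994] F [ 3.6 -3.6 -6.8] w 32.6 q [-0.29  0.07  1.91 -0.02  1.26 -1.75]
```

View pics/d12c.png

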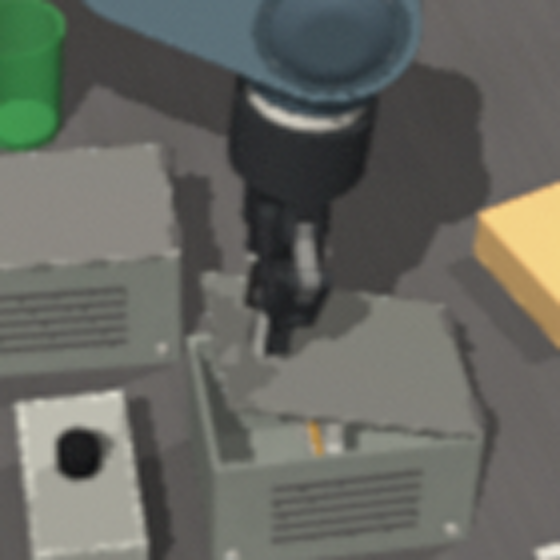

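drive_tool --motion '[[1.5,[0.54,-0.06,0.99],[0.003,0.026,0]],[1.5,[1.15,-0.12,1.93],[0.005,0.051,0]],[1.5,[1.84,-0.19,2.81],[0.008,0.077,0]],[1.5,[2.6,-0.27,3.61],[0.01,0.102,0]],[1.5,[3.42,-0.35,4.35],[0.013,0.127,0]],[1.5,[4.3,-0.44,5.0],[0.015,0.153,0]],[1.5,[5.24,-0.53,5.57],[0.018,0.178,0]],[1.5,[6.21,-0.63,6.06],[0.021,0.203,0]]]'

```text
time: 15.13
tcp_pos: [568.7, -46.6, 188.0]
ee_rot: [-3.134, 1.259, 3.043]
wrist_force: [-3.0, -3.1, -2.2]
width: 33.0
```

Run:
```python
from h import *
st(); snap("side","d13");crop("d13",260,100,400,260,4,"d13c")
```

```text
t 15.13 tcp [568.7 -46.6 188. ] jawyaw 1.465 down [-0.305  0.03  -0.952] F [-3.  -3.1 -2.2] w 33.0 q [-0.26  0.29  1.57 -0.05  1.59 -1.72]
```

View pics/d13c.png

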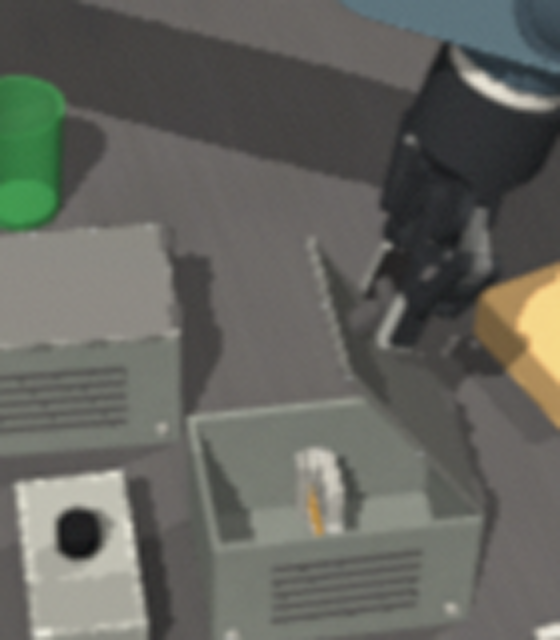

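drive_tool --motion '[[1.5,[1.01,-0.1,0.39],[0.002,0.026,0]],[1.5,[2.05,-0.2,0.69],[0.005,0.051,0]],[1.5,[3.1,-0.31,0.9],[0.007,0.077,0]],[1.5,[4.17,-0.42,1.0],[0.01,0.102,0]],[1.5,[5.24,-0.52,1.02],[0.012,0.127,0]],[1.5,[6.31,-0.63,0.93],[0.015,0.153,0]],[1.5,[7.36,-0.74,0.75],[0.017,0.178,0]],[1.5,[7.36,-0.74,0.75],[0.017,0.178,0]]]'

```text
time: 15.85
tcp_pos: [644.5, -54.6, 195.8]
ee_rot: [-3.133, 1.085, 3.044]
wrist_force: [0.1, -1.7, 2.9]
width: 32.8
```

Run:
```python
from h import *
st(); snap("side","d14");crop("d14",260,80,420,260,4,"d14c");snap("scene","s14");crop("s14",220,100,380,260,4,"s14c")
```

```text
t 15.85 tcp [644.5 -54.6 195.8] jawyaw 1.465 down [-0.464  0.046 -0.884] F [ 0.1 -1.7  2.9] w 32.8 q [-0.23  0.57  1.21 -0.06  1.84 -1.7 ]
```

View pics/d14c.png

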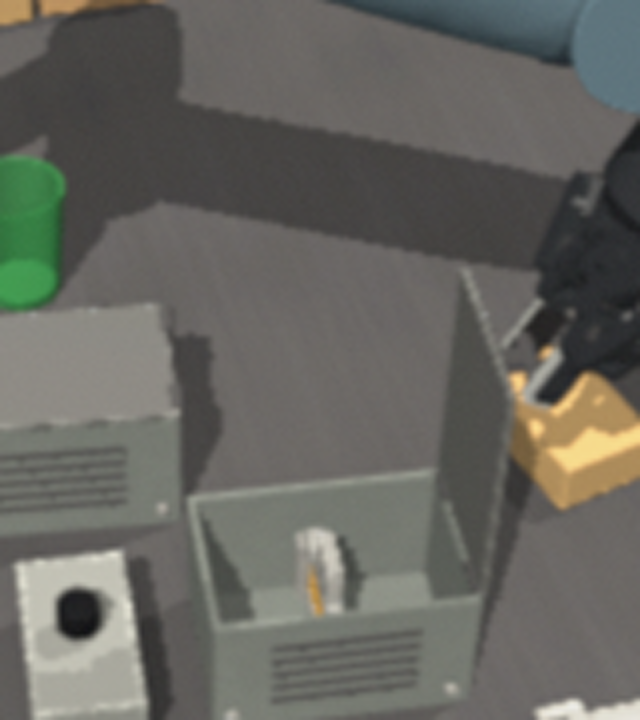

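View pics/s14c.png

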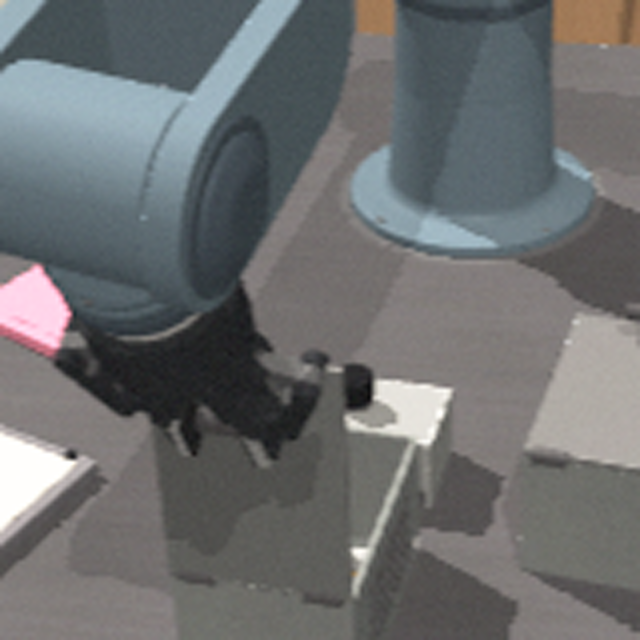

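Run:
```python
from h import *
D=load("d14"); yaw=-0.1;c,s=np.cos(yaw),np.sin(yaw);R=np.array([[c,-s,0],[s,c,0],[0,0,1]]);C=np.array([550.5,-44.5,0])
for uv,y in (((512,402),-55),((463,269),55)):
    uv=np.array(uv)/4+[260,80]; o,v=ray(D,uv); o=R.T@(o-C);v=R.T@v; t=(y-o[1])/v[1]; p=o+t*v; print(p.round(1), np.arctan2(p[2]-97.5,80-p[0]), np.hypot(p[2]-97.5,80-p[0]))
```

```text
[ 79.1 -55.  255.3] 1.5650857188526304 157.842264083191
[ 79.3  55.  256.5] 1.5664880040992966 158.96560220580204
```

Flap angle is about 1.57. I'll nudge it slightly past upright, release, and back off along the tool axis.

drive_tool --motion '[[1.5,[0.4,-0.04,-0.03],[0,0,0]],[1.5,[0.8,-0.08,-0.1],[0,0,0]],[1.5,[0.8,-0.08,-0.1],[0,0,0]],[5,[0.8,-0.08,-0.1],[0,0,0]],[5,[0.8,-0.08,-0.1],[0,0,0]],[5,[0.8,-0.08,-0.1],[0,0,0]],[5,[0.8,-0.08,-0.1],[0,0,0]],[5,[0.8,-0.08,-0.1],[0,0,0]],[5,[1.7,-0.17,1.7],[0,0,0]],[5,[3,-0.3,4.2],[0,0,0]],[5,[4.4,-0.44,6.8],[0,0,0]],[5,[5.4,-0.54,8.7],[0,0,0]],[5,[5.4,-0.54,11],[0,0,0]],[5,[5.4,-0.54,14],[0,0,0]]]'

```text
time: 17.12
tcp_pos: [697.5, -58.9, 334.7]
ee_rot: [-3.137, 1.083, 3.041]
wrist_force: [0.1, -0.0, 0.5]
width: 49.7
```

Run:
```python
from h import *
st(); snap("side","d15");crop("d15",260,80,420,260,4,"d15c")
```

```text
t 17.12 tcp [697.5 -58.9 334.7] jawyaw 1.466 down [-0.466  0.047 -0.883] F [ 0.1 -0.   0.5] w 49.7 q [-0.22  0.64  0.87 -0.07  2.12 -1.71]
```

View pics/d15c.png

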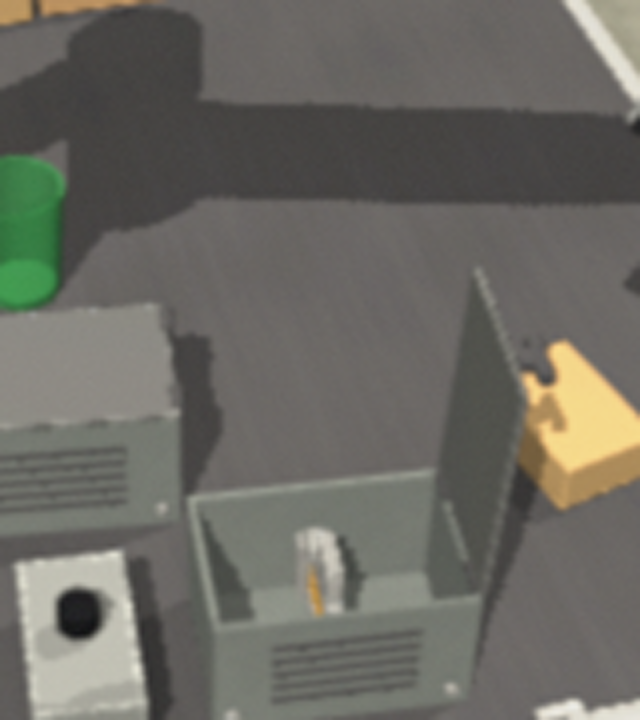

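Run:
```python
from h import *
o=robot.observe();R=Ro.from_euler('xyz',o['ee_rot'])
x=np.array([0,0,-1.]);y=np.array([np.cos(-.1),np.sin(-.1),0]);T=Ro.from_matrix(np.stack([x,y,np.cross(x,y)],1))
print((T*R.inv()).as_rotvec().round(3), np.linalg.norm((T*R.inv()).as_rotvec()))
# filter tab position from side view
D=load("d15")
for q in ([318,530],[300,545],[335,555]): print(onz(D,np.array(q)/4+[260,80],90).round())
```

```text
[-0.406 -0.336 -1.533] 1.6207550496576573
[548. -24.  90.]
[534. -33.  90.]
[552. -46.  90.]
```

drive_tool --motion '[[5,[-3,0.3,3],[0,0,0]],[5,[-7,0.7,3],[0,0,0]]]'

```text
time: 17.33
tcp_pos: [629.2, -52.7, 368.1]
ee_rot: [-3.134, 1.092, 3.043]
wrist_force: [0.8, -0.5, 2.5]
width: 49.8
```

drive_tool --motion '[[5,[-1,0.1,0],[-0.041,-0.034,-0.153]],[5,[-2,0.2,0],[-0.081,-0.067,-0.307]],[5,[-3,0.3,0],[-0.122,-0.101,-0.46]],[5,[-4,0.4,0],[-0.162,-0.134,-0.613]],[5,[-5,0.5,0],[-0.203,-0.168,-0.767]],[5,[-6,0.6,0],[-0.244,-0.202,-0.92]],[5,[-7,0.7,0],[-0.284,-0.235,-1.073]],[5,[-7.7,0.77,-1],[-0.325,-0.269,-1.226]],[5,[-7.7,0.77,-2],[-0.365,-0.302,-1.38]],[5,[-7.7,0.77,-4],[-0.406,-0.336,-1.533]],[5,[-7.7,0.77,-6],[-0.406,-0.336,-1.533]],[5,[-7.7,0.77,-8],[-0.406,-0.336,-1.533]],[5,[-7.7,0.77,-10],[-0.406,-0.336,-1.533]],[5,[-7.7,0.77,-12],[-0.406,-0.336,-1.533]],[5,[-7.7,0.77,-14],[-0.406,-0.336,-1.533]],[5,[-7.7,0.77,-14],[-0.406,-0.336,-1.533]]]'

```text
time: 18.67
tcp_pos: [547.9, -43.4, 221.3]
ee_rot: [-2.598, 1.559, 2.015]
wrist_force: [-0.7, 0.4, -0.8]
width: 49.9
```

Run:
```python
from h import *
st(); snap("wrist","w16"); snap("side","d16"); W=load("w16"); print(proj(W,[[550.5,-44.5,90]]))
```

```text
t 18.67 tcp [547.9 -43.4 221.3] jawyaw -0.1 down [-0.005  0.011 -1.   ] F [-0.7  0.4 -0.8] w 49.9 q [-0.29  0.    1.8   0.01  1.35 -0.19]
[[318.37340494 183.07862579]]
```

View pics/w16.png

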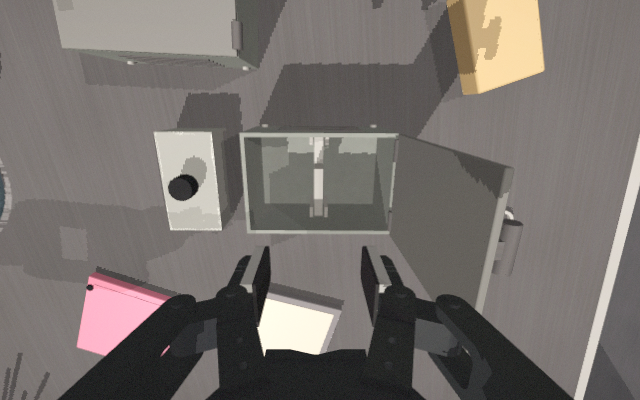

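View pics/d16.png

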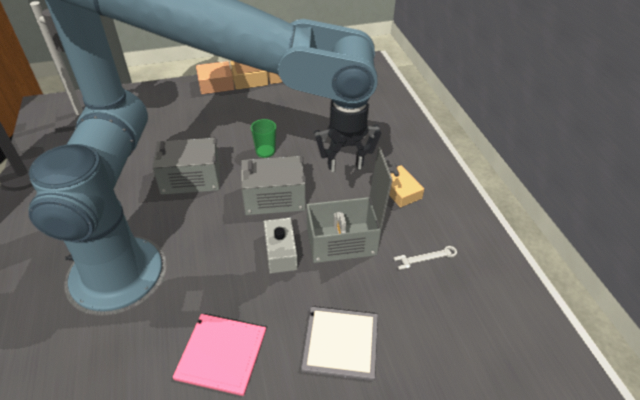

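Filter tab at wrist pixel (319,187), in line with the prediction (318,183). I'll descend.

drive_tool --motion '[[5,[0,0,-3],[0,0,0]],[5,[0,0,-6],[0,0,0]],[5,[0,0,-9],[0,0,0]],[5,[0,0,-12],[0,0,0]],[5,[0,0,-14],[0,0,0]],[5,[0,0,-16],[0,0,0]],[5,[0,0,-17.5],[0,0,0]],[5,[0,0,-18.5],[0,0,0]],[5,[0,0,-18.5],[0,0,0]],[5,[0,0,-18.5],[0,0,0]]]'

```text
time: 19.6
tcp_pos: [551.6, -44.8, 41.9]
ee_rot: [2.843, 1.562, 1.172]
wrist_force: [0.3, 0.1, 0.0]
width: 50.0
```

Run:
```python
from h import *
st(); snap("wrist","w17"); crop("w17",200,150,440,350,3,"w17c"); snap("side","d17");crop("d17",280,130,420,270,4,"d17c")
```

```text
t 19.6 tcp [551.6 -44.8  41.9] jawyaw -0.1 down [ 0.003  0.008 -1.   ] F [0.3 0.1 0. ] w 50.0 q [-0.29  0.23  1.91  0.01  1.   -0.2 ]
```

View pics/w17c.png

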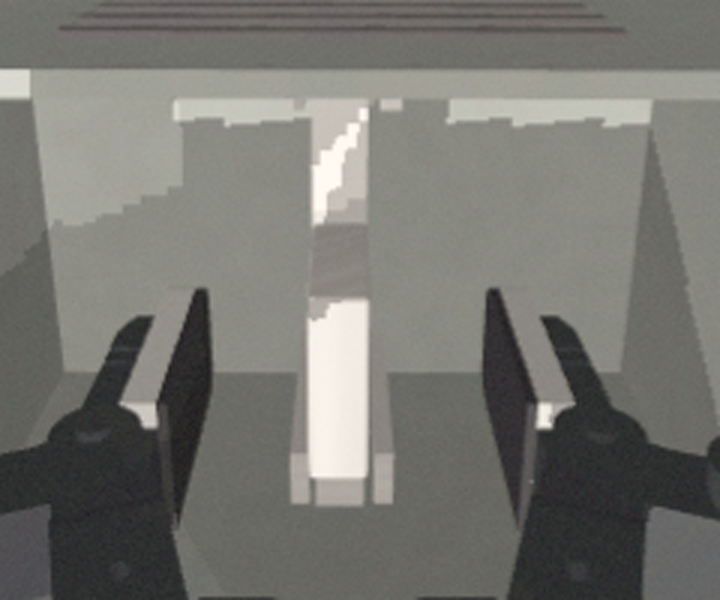

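View pics/d17c.png

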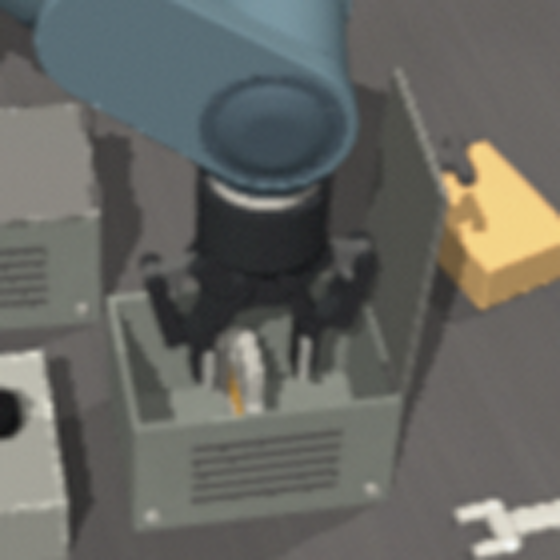

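drive_tool --motion '[[5,[-0.15,-0.25,0],[0,0,0]],[5,[-0.15,-0.25,0],[0,0,0]],[0,[-0.15,-0.25,0],[0,0,0]],[0,[-0.15,-0.25,0],[0,0,0]],[0,[-0.15,-0.25,0],[0,0,0]],[0,[-0.15,-0.25,0],[0,0,0]],[0,[-0.15,-0.25,0],[0,0,0]],[0,[-0.15,-0.25,0],[0,0,0]],[0,[-0.15,-0.25,0],[0,0,0]],[0,[-0.15,-0.25,0],[0,0,0]]]' --newtons 50

```text
time: 20.53
tcp_pos: [549.4, -47.0, 41.0]
ee_rot: [2.955, 1.562, 1.284]
wrist_force: [0.1, -0.5, 2.8]
width: 9.0
```

drive_tool --motion '[[0,[0,0,0.4],[0,0,0]],[0,[0,0,1],[0,0,0]],[0,[0,0,1.8],[0,0,0]],[0,[0,0,2.8],[0,0,0]],[0,[0,0,2.8],[0,0,0]]]'

```text
time: 20.95
tcp_pos: [550.7, -47.4, 71.4]
ee_rot: [2.59, 1.561, 0.919]
wrist_force: [0.4, -0.0, -0.7]
width: 8.7
```

Run:
```python
from h import *
st(); snap("wrist","w18"); crop("w18",200,150,440,350,3,"w18c"); snap("side","d18");crop("d18",280,130,420,270,4,"d18c")
```

```text
t 20.95 tcp [550.7 -47.4  71.4] jawyaw -0.1 down [ 0.006  0.007 -1.   ] F [ 0.4 -0.  -0.7] w 8.7 q [-0.3   0.18  1.9   0.01  1.06 -0.2 ]
```

View pics/d18c.png

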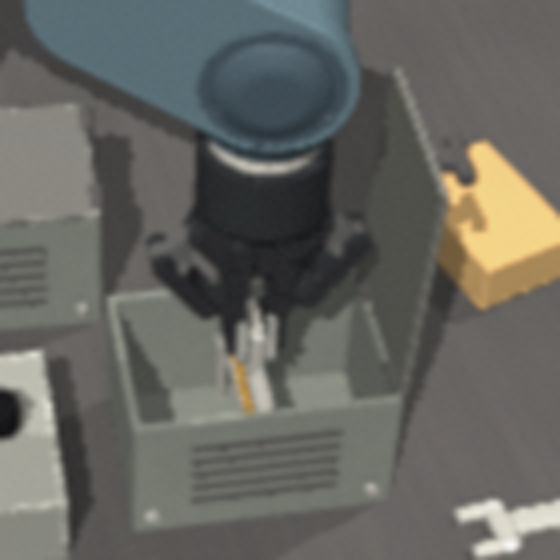

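View pics/w18c.png

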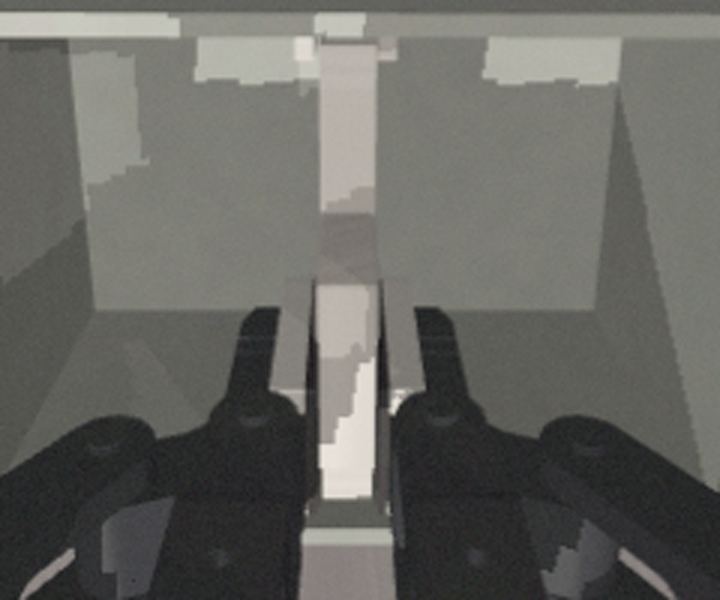

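Gripped (width 9) and rising. I'll lift clear of the box, carry to the pad, then lower to a hand's width.

drive_tool --motion '[[0,[0,0,1],[0,0,0]],[0,[0,0,2.5],[0,0,0]],[0,[0,0,4],[0,0,0]],[0,[0,0,5.5],[0,0,0]],[0,[0,0,7],[0,0,0]],[0,[0,0,8.5],[0,0,0]],[0,[0,0,9.5],[0,0,0]],[0,[0,0,10],[0,0,0]],[0,[0,0,10],[0,0,0]]]'

```text
time: 21.8
tcp_pos: [549.7, -47.1, 170.1]
ee_rot: [2.791, 1.562, 1.12]
wrist_force: [-0.8, 0.3, -1.6]
width: 8.9
```

drive_tool --motion '[[0,[-0.3,-1,0],[0,0,0]],[0,[-0.8,-2.7,0],[0,0,0]],[0,[-1.4,-4.7,0],[0,0,0]],[0,[-2,-6.7,0],[0,0,0]],[0,[-2.6,-8.7,0],[0,0,0]],[0,[-3.2,-10.7,0],[0,0,0]],[0,[-3.8,-12.7,0],[0,0,0]],[0,[-4.4,-14.7,0],[0,0,0]],[0,[-5,-16.7,0],[0,0,0]],[0,[-5.6,-18.7,0],[0,0,0]],[0,[-6.2,-20.7,0],[0,0,0]],[0,[-6.8,-22.7,0],[0,0,0]],[0,[-7.4,-24.7,0],[0,0,0]],[0,[-7.8,-26,0],[0,0,0]],[0,[-8,-26.7,-0.7],[0,0,0]],[0,[-8,-26.7,-1.7],[0,0,0]],[0,[-8,-26.7,-2.7],[0,0,0]],[0,[-8,-26.7,-2.8],[0,0,0]],[0,[-8,-26.7,-2.8],[0,0,0]],[0,[-8,-26.7,-2.8],[0,0,0]]]'

```text
time: 23.47
tcp_pos: [469.3, -313.1, 140.4]
ee_rot: [3.081, 1.561, 1.411]
wrist_force: [0.6, -0.4, -1.6]
width: 8.9
```

Run:
```python
from h import *
st(); snap("scene","s19"); snap("side","d19"); crop("s19",140,120,340,270,4,"s19c"); crop("d19",270,220,430,390,4,"d19c")
```

```text
t 23.47 tcp [ 469.3 -313.1  140.4] jawyaw -0.099 down [ 0.001  0.009 -1.   ] F [ 0.6 -0.4 -1.6] w 8.9 q [-0.79  0.12  1.83  0.01  1.2  -0.7 ]
```

View pics/s19c.png

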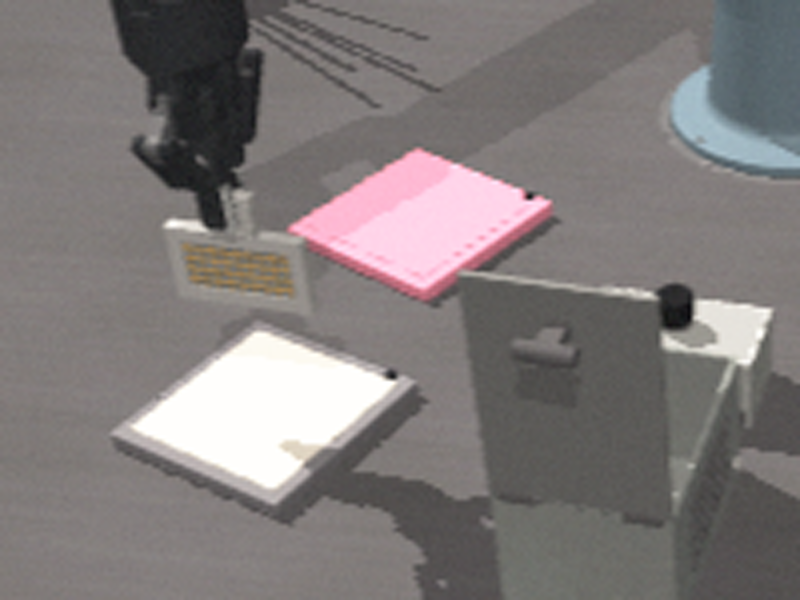

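View pics/d19c.png

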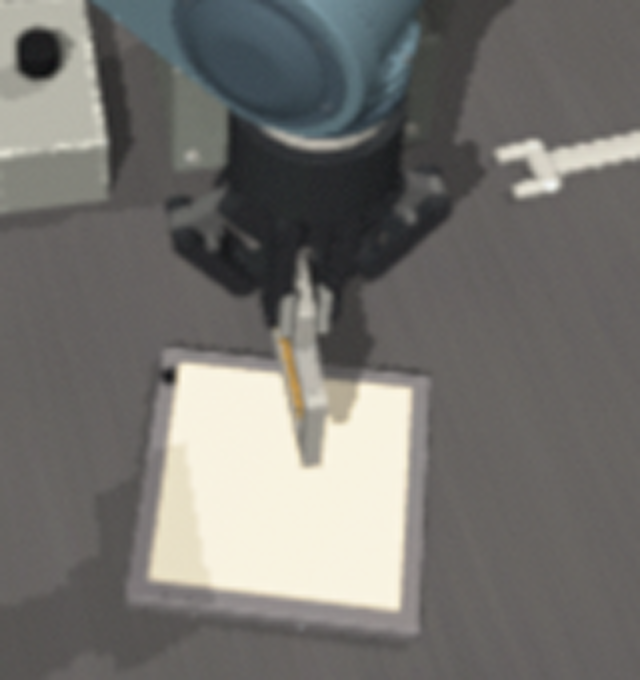

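View pics/s19.png

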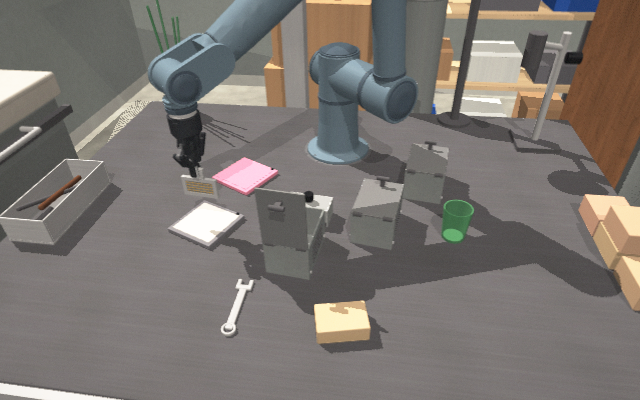

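View pics/d19.png

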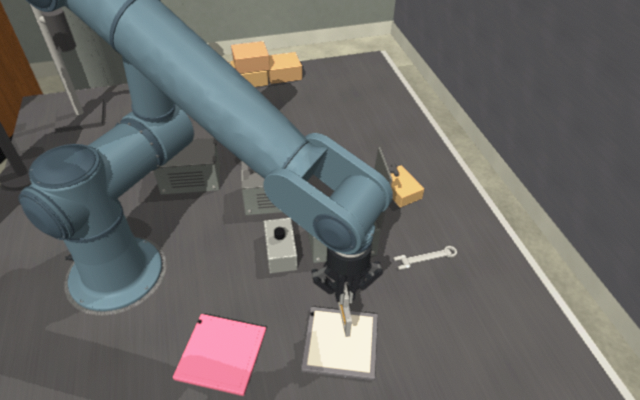

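Run:
```python
from h import *
S,D=load("s19"),load("d19")
P={'sL':(S,(182,298)),'sR':(S,(311,313)),'tL':(S,(165,222)),'tR':(S,(310,240))}
for k,(d,q) in P.items():
    uv=np.array(q)/4+[140,120]; print(k,uv,onz(d,uv,104 if k[0]=='s' else 160).round())
for q,z in (((312,465),104),((318,400),160)): print('side near',onz(D,np.array(q)/4+[270,220],z).round())
def tri(a,b):
    A=[];B=[]
    for o,v in (a,b):
        v=v/np.linalg.norm(v);M=np.eye(3)-np.outer(v,v);A.append(M);B.append(M@o)
    return np.linalg.lstsq(np.vstack(A),np.hstack(B),rcond=None)[0]
print(tri(ray(S,np.array((182,298))/4+[140,120]),ray(D,np.array((312,465))/4+[270,220])).round(1),'near bottom')
print(tri(ray(S,np.array((165,222))/4+[140,120]),ray(D,np.array((318,402))/4+[270,220])).round(1),'near top')
c=[onz(D,np.array(q)/4+[270,220],14) for q in ((165,350),(430,375),(418,632),(130,600))];print('pad',np.mean(c,0))
c=[onz(S,np.array(q)/4+[140,120],14) for q in ((255,320),(415,382),(280,508),(113,435))];print('pad',np.mean(c,0))
```

```text
sL [185.5 194.5] [ 473. -355.  104.]
sR [217.75 198.25] [ 478. -263.  104.]
tL [181.25 175.5 ] [ 467. -357.  160.]
tR [217.5 180. ] [ 475. -256.  160.]
side near [ 466. -356.  104.]
side near [ 467. -353.  160.]
[ 467.5 -355.6  101.2] near bottom
[ 466.6 -355.9  160.8] near top
pad [ 468.58414638 -315.23564089   14.        ]
pad [ 472.35019807 -311.59604209   14.        ]
```

Plate is upright and its lower edge is about 88 mm above the pad. Its centre is about 4–5 mm off in y, so I'll correct that and settle.

drive_tool --motion '[[0,[-0.1,-0.2,0],[0,0,0]],[0,[-0.1,-0.4,0],[0,0,0]],[0,[-0.1,-0.4,0],[0,0,0]],[0,[-0.1,-0.4,0],[0,0,0]],[0,[-0.1,-0.4,0],[0,0,0]],[0,[-0.1,-0.4,0],[0,0,0]]]'

```text
time: 24.07
tcp_pos: [468.1, -318.0, 140.8]
ee_rot: [3.017, 1.562, 1.346]
wrist_force: [-0.1, 0.2, -1.1]
width: 8.9
```

Run:
```python
from h import *
st(); snap("side","d20"); snap("wrist","w20")
```

```text
t 24.07 tcp [ 468.1 -318.   140.8] jawyaw -0.1 down [ 0.002  0.009 -1.   ] F [-0.1  0.2 -1.1] w 8.9 q [-0.8   0.12  1.83  0.01  1.2  -0.7 ]
```

View pics/w20.png

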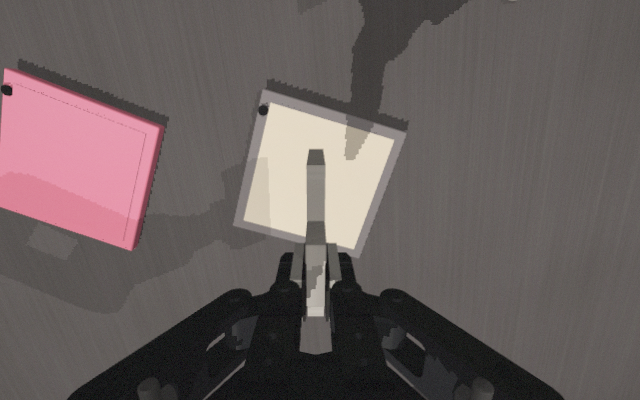

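The plate is held firmly over the pad middle, so I'll hand in.

```bash
python3 -c "
from workcell import robot
print(robot.hand_in())"
```

```text
the job is handed in; nothing more can be done
None
```

I did the whole job in the order asked and handed it in at about 24 s, with the arm still holding the plate over the pad. No verdict came back.

- **Cover:** I lifted it off by its knob and set it down on its open underside on the bare bench at about (394, -37) mm. Peak contact force was about 17 N, and afterwards it stood level in the side and wrist pictures.
- **Flap:** I swung it up by its pull. The camera put it at about 1.57 rad; I then nudged it slightly further, did not measure it again, and it still stood up in the last pictures that show it.
- **Filter plate:** I drew it out by its tab (grip opening 8.9 mm). It hangs upright with its lower edge about 88–90 mm above the pad face. I then moved it 4 mm to correct its centring, and it should now be within a few mm of the middle; I looked again but did not re-measure.
- **Bystanders:** I left the tumbler, wrench and brick alone.

Checks that failed or disagreed:
- **Missed first grasps:** My first two grasps of the knob closed on air. The fingertips showed about 30 mm above the reported TCP in all three cameras, so I corrected the height from then on. I never found the cause.
- **Pad centre:** The side and scene cameras differ by about 4 mm on where the pad's middle is, so I aimed between them.

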